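# Finish the glaze-test tray stack

## Robot

A 7-joint arm with a two-finger parallel gripper is mounted at the origin on the work surface. World frame = base frame: x ahead of the robot, y to its left, z up, the work surface at z = 0. Lengths are in m, angles in rad, forces in N, time in s.
With the tool pointing down it reaches from about 0.35 to 0.9 m from the base axis. Payload 8.1 kg.
Tool frame: the origin (TCP) lies midway between the tips of the shut fingers; the grasp point (between the pads) lies 19 mm behind it; z points along the fingers, y is the line along which they close (so a half turn about z gives the same grasp; the last joint's range is limited). The gripper opens to 92 mm and grips with 3 to 60 N. Pads are 19 mm wide; open, the fingers measure 130 mm over their backs; the gripper's body (75 mm by 190 mm) begins 47 mm behind the grasp point.
Start: joints at [1.222, 0.434, 0.025, 1.573, -0.012, 1.134, -0.075], TCP at [0.152, -0.606, 0.227] pointing down, gripper open.
Joint ranges: [-2.62, 2.62], [-0.44, 2.09], [-1.27, 1.32], [0.08, 2.57], [-1.32, 4.46], [0.12, 2], [-2.74, 2.74]. Speed limits (rad/s): [2.22, 2.22, 3.01, 3.01, 3.14, 3.14, 3.14].

## Interface

Orientations are given as a rotation vector (axis times angle).
In Python, from cell import arm gives the robot as it stands.
- The arm moves only by the tool move_arm, never from a script. Its argument "motion" is a list of rows, each an object of numbers: "tx", "ty", "tz": the shift along the tool's x, y, z normalised to -1 to 1, where 1 is 1000 mm; "twist": the turn about the tool's z normalised to -1 to 1, where 1 is pi/2 rad. In form: [{"tx": .., "ty": .., "tz": .., "twist": ..}, ...]. A call has 1 to 12 rows; each row shifts and turns the commanded pose from where the row before left it, along the tool's axes as they then stand; what a row does not reach is not made up. A row lasts 1/10 s, in which the tool goes at most 50 mm and 8.59 degrees, less where a joint would pass 70% of its speed; a pose out of reach is approached as far as the arm can. A call with a number of a shift or a turn outside -1 to 1 is refused whole. A call with a gripper value outside its range is refused whole. "gripper" is the gripper's target within -1 to 1 (shut at 1, half-way at 0, fully open at -1), set as the call begins (left out, the last holds). The fingers move at their own pace and stop on an object; "squeeze" is the grip in N (left out, the last holds). Time passes only in rows, so rows that do not move let the fingers close. It gives the time, the measured TCP pose, the force, the opening and the grip force at its end, in the units of the state.
- arm.observe(): the state, without advancing time (a new reading comes with each control period).
- arm.get_image(name): name is "scene" or "side" or "wrist"; returns the picture (420x560x3 uint8, red, green, blue); there is no depth.
- arm.calibration(name): a dict with "K" (3x3 intrinsics, pixels), "T" (4x4, takes a point from camera to world coordinates). Camera axes: x right, y down, z forward; pixel columns grow to the right and rows downward; lengths in m; the calibration is good to about 2 mm. A picture is of the moment at which its call begins: read the wrist's pose just before it. calibration takes no time and is no camera call; for the wrist camera it gives the pose at the moment of the call.
- arm.sign_off(): hands the job in; it is judged then, once.
Trained networks look in the newest picture that a camera, given by its name, has taken for a name from the list of things; names that differ only in an ending like _2 or _b are one class to them, and where a whole thing is asked for, a point or a joint stands for the part that bears it (a point fixed in the world has none). Each returns a list of dicts, best first, with "conf" (0 to 1); they miss things now and then, are a little off and sometimes report something else, mostly with a low value. They report only what shows in the picture. A call takes as long as a camera call. They do not tell look-alikes from the thing itself.
- arm.look_for(camera, query): "point" ([column, row] as shares, 0 to 1, of the picture: columns of its width, rows of its height, amid what is visible of it).
- arm.regions_of(camera, query): "region" (420x560 bool, what is visible of it) and "point" ([column, row] as shares, 0 to 1, of the picture: columns of its width, rows of its height, amid what is visible of it).
- arm.place_of(camera, query): "point" ([column, row] as shares, 0 to 1, of the picture: columns of its width, rows of its height: a listed point, or the origin of a listed thing).
The state is a dict: "clock": time; "joints": joint angles; "dq": joint speeds; "joint_efforts": joint torques, N m; "position": TCP position; "ee_rot": TCP orientation; "force": force on the tool from outside, world axes, zero at the start; "ft_torque": the same for the moment, N m; "width": opening from 0.0 (shut) to 1.0 (fully open); "gripper_force": force on a finger pad.
Only numpy, scipy, OpenCV 4.12 (cv2) and the standard library are available. Lean on these libraries where they do the work, as an engineer would, in place of code of your own. Each camera call takes 0.05 s, during which the arm holds its last target. There are 200 camera calls.

## Task

Finish the glaze-test stack from the bottom up: the green-glazed tile goes in the open green-tabbed tray on top of the standing stack, the blue-tabbed tray sits on that with the blue-glazed tile in it, and the brown-tabbed tray goes on top with the brown-glazed tile in it. Seat each tray squarely in the one below, either way round, and lay each tile flat, glaze up, without dropping it. Leave the unglazed tile, the stilt, the pot and the spatula where they lie.

Things in the scene. Friction and masses are not known exactly. Their poses are not given: they have to be found in the camera images.
- stack: two grey trays (each as tray_blue) seated on each other, fixed, 124 mm long (its x), 64 wide (y); origin on the bench under its centre. Upper, open tray: green tab, inside floor at z = 36 mm, rim at 64 (lower: white tab). A tray seated here sinks its 4 mm foot inside the rim (play 6 mm in x, 4.5 in y, each way) and adds 30 mm: the first has its origin at z = 60, rim at 94, the second 90 and 124
- tray_blue: loose empty grey stacking tray, blue tab, 60 g, 124 (its x) x 64 (y) x 34 mm; origin under its centre. Inset foot at z 0 to 4 mm (106 x 49, tapering to 100 x 44), above it plain upright 3 mm walls, rim at z = 34; inside 118 x 58, floor at z = 6. Label tab 40 mm wide sticks out 18 mm at the +x end, z 13 to 25. Grip across the 64 mm width at mid-length, fingertips just above the foot
- tray_brown: loose empty grey stacking tray with a dark brown tab, 60 g; same shape, size, origin and axes as tray_blue
- tile_green: loose matte white square ceramic test tile, 40 x 40 x 8 mm, 30 g, flat on the bench; origin at the centre of its underside, z up, x and y square to its edges. Most of its upper face (28 of 40 mm) is glazed green. In a tray hold it by the edges facing the tray's ends: 39 mm free there for a finger, 9 mm at the sides
- tile_blue: loose matte white square ceramic test tile, 40 x 40 x 8 mm, 30 g, flat on the bench; origin at the centre of its underside, z up, x and y square to its edges. Most of its upper face (28 of 40 mm) is glazed dark blue. In a tray hold it by the edges facing the tray's ends: 39 mm free there for a finger, 9 mm at the sides
- tile_brown: loose matte white square ceramic test tile, 40 x 40 x 8 mm, 30 g, flat on the bench; origin at the centre of its underside, z up, x and y square to its edges. Most of its upper face (28 of 40 mm) is glazed dark brown. In a tray hold it by the edges facing the tray's ends: 39 mm free there for a finger, 9 mm at the sides
- tile_plain: loose matte white square ceramic test tile, 40 x 40 x 8 mm, 30 g, flat on the bench; origin at the centre of its underside, z up, x and y square to its edges. No glaze: white all over. Not part of the job, stays where it is
- stilt: bystander: a cream ceramic kiln stilt, a three-armed star about 60 mm across and 22 mm high; origin under its centre on the bench. Stays where it is
- pot: bystander: a lidded plastic pot, white with a yellow lid, 60 mm across and 57 mm high; origin under its centre on the bench. Stays where it is
- spatula: bystander: a stainless offset spatula with a dark wooden handle, lying flat along its x (blade to +x), from x = -105 to +117 mm, 22 mm wide, 18 mm high; origin on the bench. Stays where it is
Things that resemble listed ones, but are neither listed nor needed, are in the scene too. Leave any orange look-alike of the tile_blue alone.

How it is judged:
By the outcome, as a careful person would: the job done as asked, in the order asked, and still so for the second after the job is handed in, with the robot touching nothing.
It also fails if it takes over 144 s, if anything falls off the work surface, if the arm or the gripper's body presses on something with over 40 N, if the wrist force passes 120 N, or if a joint passes its speed limit or range.

## Working session

There is one attempt and no reset: what is moved stays moved. The work goes in short steps, Python scripts to look and compute and a tool call to move; the robot and the scene stay as the last step left them, time stands still between calls to the robot, and variables do not carry over. Pictures are saved under pics/ and viewed, at most 14 in all, crops included, and the job is handed in when it is done.

Besides the shell and the picture viewer there is one more tool, called after ">>>" by a JSON object that holds its "method" and its "body", one argument or row to a line. move_arm: Moves the arm, as the interface text tells. Scaled input: -1 to 1 covers 1000 mm each way for a shift and pi/2 rad each way for a turn. Its arguments: {"type":"object","properties":{"motion":{"type":"array","items":{"type":"object","properties":{"tx":{"type":"number"},"ty":{"type":"number"},"tz":{"type":"number"},"twist":{"type":"number"}}}},"gripper":{"type":"number"},"squeeze":{"type":"number"}},"required":["motion"]}

```bash
mkdir -p pics; cat > h.py <<'E'
import numpy as np, cv2
from cell import arm
from scipy.spatial.transform import Rotation as R
def save(cam,name):
    im=arm.get_image(cam); cv2.imwrite(f'pics/{name}.png',im[:,:,::-1]); return im
def ray(cal,px,z):
    K,T=np.array(cal['K']),np.array(cal['T'])
    d=T[:3,:3]@np.linalg.solve(K,[px[0],px[1],1.]); o=T[:3,3]
    return o+d*(z-o[2])/d[2]
def proj(cal,p):
    K,T=np.array(cal['K']),np.array(cal['T'])
    c=T[:3,:3].T@(np.array(p)-T[:3,3]); q=K@c; return q[:2]/q[2]
E
python3 - <<'E'
from h import *
s=arm.observe(); print({k:np.round(v,3) for k,v in s.items()})
print(R.from_rotvec(s['ee_rot']).as_matrix().round(3))
for c in ['scene','side','wrist']:
    save(c,c+'0'); print(c,np.round(arm.calibration(c)['T'],3).tolist(), np.round(arm.calibration(c)['K'],1).tolist())
c='scene'
cal=arm.calibration(c)
for q in ['stack','tray_blue','tray_brown','tile_green','tile_blue','tile_brown','tile_plain','stilt','pot','spatula']:
    for r in arm.place_of(c,q)[:5]:
        p=np.array(r['point'])*[560,420]; print(q,round(r['conf'],2),p.round(0),ray(cal,p,0).round(3))
E
```

```text
{'clock': np.float64(0.0), 'joints': array([ 1.222,  0.435,  0.025,  1.574, -0.012,  1.134, -0.075]), 'dq': array([ 0.   , -0.   , -0.   , -0.   , -0.002,  0.   , -0.001]), 'joint_efforts': array([ 0.0000e+00, -6.6786e+01,  9.8500e-01, -3.1446e+01, -6.1000e-02,
        4.3000e-02,  0.0000e+00]), 'position': array([ 0.152, -0.606,  0.226]), 'ee_rot': array([-3.116e+00, -3.850e-01,  1.000e-03]), 'force': array([ 0.133, -0.207,  0.663]), 'ft_torque': array([-0.033, -0.045,  0.003]), 'gripper_force': np.float64(0.0), 'width': np.float64(1.002)}
[[ 0.97   0.243 -0.001]
 [ 0.243 -0.97   0.001]
 [-0.    -0.002 -1.   ]]
scene [[-0.303, 0.542, -0.784, 1.231], [0.953, 0.169, -0.251, 0.223], [-0.004, -0.823, -0.568, 0.596], [0.0, 0.0, 0.0, 1.0]] [[409.1, 0.0, 279.3], [0.0, 409.1, 212.5], [0.0, 0.0, 1.0]]
side [[0.974, -0.181, 0.137, 0.314], [-0.226, -0.721, 0.655, -0.696], [-0.02, -0.669, -0.743, 0.786], [0.0, 0.0, 0.0, 1.0]] [[505.5, 0.0, 282.3], [0.0, 505.5, 209.6], [0.0, 0.0, 1.0]]
wrist [[0.243, -0.932, -0.269, 0.224], [-0.97, -0.234, -0.066, -0.589], [-0.001, 0.277, -0.961, 0.384], [0.0, 0.0, 0.0, 1.0]] [[314.2, 0.0, 277.7], [0.0, 314.2, 206.7], [0.0, 0.0, 1.0]]
stack 0.86 [267. 264.] [ 0.603 -0.007  0.   ]
stack 0.35 [250. 213.] [ 0.431 -0.112  0.   ]
tray_blue 0.69 [151. 231.] [ 0.574 -0.314  0.   ]
tray_brown 0.81 [409. 294.] [0.605 0.291 0.   ]
tile_green 0.54 [343. 225.] [0.415 0.125 0.   ]
tile_green 0.31 [150. 232.] [ 0.578 -0.313  0.   ]
tile_blue 0.71 [199. 195.] [ 0.392 -0.279  0.   ]
tile_blue 0.54 [344. 226.] [0.415 0.127 0.   ]
tile_blue 0.5 [167. 199.] [ 0.439 -0.35   0.   ]
tile_blue 0.47 [206. 178.] [ 0.303 -0.3    0.   ]
tile_brown 0.64 [418. 236.] [0.404 0.303 0.   ]
tile_plain 0.72 [249. 214.] [ 0.437 -0.113  0.   ]
stilt 0.49 [297. 220.] [0.427 0.011 0.   ]
pot 0.87 [206. 247.] [ 0.589 -0.159  0.   ]
spatula 0.68 [343. 284.] [0.614 0.161 0.   ]
spatula 0.61 [414. 292.] [0.596 0.3   0.   ]
```

View pics/scene0.png

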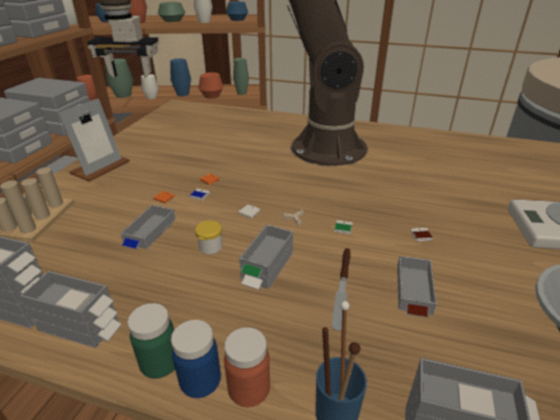

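View pics/side0.png

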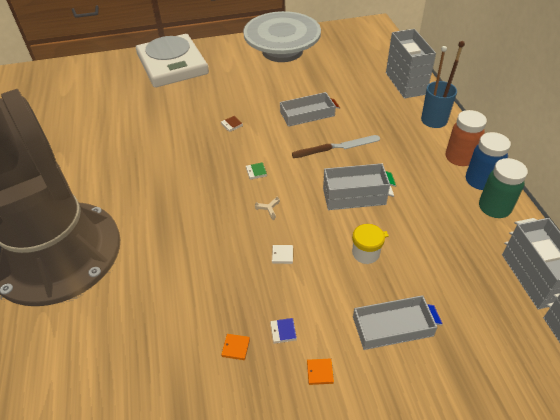

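The scene view shows the blue tray at (150,230), the stack with its green tab at (267,258) and the brown tray at (415,288). The tiles are green (343,226), blue (199,195), brown (421,234) and plain (250,211), with two orange look-alikes at (164,197) and (209,179). In the side view the same things are at blue tray (395,323), stack (355,188), brown tray (308,108), green tile (256,170), blue tile (283,329) and brown tile (232,123).

I'll fit poses by silhouette.

```bash
cat >> h.py <<'E'
from scipy.optimize import minimize
def box(x0,x1,y0,y1,z0,z1): return np.array([[x,y,z] for x in(x0,x1) for y in(y0,y1) for z in(z0,z1)])
TILE=[box(-.02,.02,-.02,.02,0,.008)]
def tray(z=0): return [box(-.062,.062,-.032,.032,z+.004,z+.034),box(-.052,.052,-.024,.024,z,z+.004),box(.062,.080,-.02,.02,z+.013,z+.025)]
STACK=tray(0)+tray(.03)
S=4
def render(cal,model,p,z=0):
    c,s=np.cos(p[2]),np.sin(p[2]); M=np.array([[c,-s,0],[s,c,0],[0,0,1]])
    im=np.zeros((420,560),np.uint8)
    for b in model:
        v=b@M.T+[p[0],p[1],z]
        q=np.array([proj(cal,w) for w in v])
        h=cv2.convexHull((q*16).round().astype(np.int32))
        cv2.fillConvexPoly(im,h,1,cv2.LINE_8,4)
    return im>0
def fit(views,model,p0,z=0):
    def cost(p):
        t=0
        for cal,m in views:
            r=render(cal,model,p,z); t+=1-(r&m).sum()/max(1,(r|m).sum())
        return t/len(views)
    best=None
    for dy in (-.3,0,.3):
        q=np.array(p0,float)+[0,0,dy]
        r=minimize(cost,q,method='Nelder-Mead',options=dict(initial_simplex=[q,q+[.01,0,0],q+[0,.01,0],q+[0,0,.3]],xatol=1e-4,fatol=1e-4))
        if best is None or r.fun<best.fun: best=r
    return best.x,best.fun
def region(cam,q,pt,z=0):
    cal=arm.calibration(cam); e=proj(cal,[*pt,z]); L=arm.regions_of(cam,q)
    L=[r for r in L if np.linalg.norm(np.array(r['point'])*[560,420]-e)<40]
    if not L: return None
    r=min(L,key=lambda r:np.linalg.norm(np.array(r['point'])*[560,420]-e))
    return cal,np.array(r['region'])
E
python3 - <<'E'
from h import *
for q,m,p in [('stack',STACK,(.60,0,0)),('tray_blue',tray(),(.57,-.31,-.1)),('tray_brown',tray(),(.6,.29,.1)),('tile_green',TILE,(.415,.125,0)),('tile_blue',TILE,(.392,-.279,0)),('tile_brown',TILE,(.404,.303,.3)),('tile_plain',TILE,(.437,-.113,0))]:
    V=[region(c,q,p[:2],.01) for c in('scene','side')]
    for vs in ([V[0]],[V[1]],V):
        vs=[v for v in vs if v]
        if vs: x,f=fit(vs,m,p); print(q,len(vs),x.round(4),round(f,3),[int(v[1].sum()) for v in vs])
E
```

```text
stack 1 [ 0.6113 -0.0036 -0.0814] 0.049 [2346]
stack 1 [ 0.614  -0.0053 -0.1099] 0.098 [2652]
stack 2 [ 0.6112 -0.0035 -0.0822] 0.079 [2346, 2652]
tray_blue 1 [ 0.5766 -0.3136  0.0113] 0.068 [1421]
tray_blue 1 [ 0.5804 -0.3131 -0.0284] 0.074 [3287]
tray_blue 2 [ 0.5771 -0.3136 -0.0143] 0.08 [1421, 3287]
tray_brown 1 [0.5905 0.2977 0.0767] 0.06 [2016]
tray_brown 1 [0.5901 0.2972 0.1249] 0.111 [1296]
tray_brown 2 [0.5898 0.2978 0.0801] 0.094 [2016, 1296]
tile_green 1 [0.4255 0.1261 0.0761] 0.204 [187]
tile_green 1 [ 0.4267  0.125  -0.0463] 0.185 [242]
tile_green 2 [0.426  0.1248 0.0506] 0.208 [187, 242]
tile_blue 1 [ 0.3955 -0.2747 -0.2156] 0.168 [154]
tile_blue 1 [ 0.3963 -0.2776 -0.1188] 0.092 [535]
tile_blue 2 [ 0.3958 -0.2764 -0.0866] 0.142 [154, 535]
tile_brown 1 [0.4006 0.3081 0.3478] 0.07 [257]
tile_brown 1 [0.4009 0.3051 0.2378] 0.262 [175]
tile_brown 2 [0.4009 0.308  0.3536] 0.175 [257, 175]
tile_plain 1 [ 0.4308 -0.1167 -0.1815] 0.146 [177]
tile_plain 1 [ 0.4309 -0.1187 -0.2398] 0.092 [387]
tile_plain 2 [ 0.4313 -0.1166 -0.2154] 0.129 [177, 387]
```

```bash
cat >> h.py <<'E'
def plan(x,y,z,yaw):
    "twist needed, then tx ty tz in the twisted frame (mm)"
    s=arm.observe(); M=R.from_rotvec(s['ee_rot']).as_matrix(); y0=np.arctan2(M[1,0],M[0,0])
    d=np.array([x,y,z])-s['position']; tw=-(yaw-y0); tw=(tw+np.pi)%(2*np.pi)-np.pi
    M2=M@R.from_rotvec([0,0,tw]).as_matrix()
    print('yaw',round(y0,4),'tilt',M[2,:2].round(4),'twist',round(tw/(np.pi/2),4),'t mm',(M2.T@d*1000).round(1),'t',s['clock'],'j7',s['joints'].round(2),'F',s['force'].round(1),'w',s['width'],s['gripper_force'])
E
echo
```

>>> {"method": "move_arm", "body": {
  "motion": [
    {"twist":-0.085},
    {"twist":-0.085},
    {"twist":-0.085},
    {"twist":-0.085},
    {"twist":-0.085},
    {"twist":-0.085},
    {"twist":-0.085},
    {"twist":-0.085},
    {"twist":-0.085},
    {"twist":-0.085},
    {"tx":0.02,"ty":0.03},
    {"tx":0.02,"ty":0.03}
  ],
  "gripper": -1
}}

```text
invalid input
```

>>> {"method": "move_arm", "body": {
  "motion": [
    {"tx":0.03,"ty":0.03},
    {"tx":0.03,"ty":0.03},
    {"tx":0.03,"ty":0.03},
    {"tx":0.03,"ty":0.03},
    {"tx":0.03,"ty":0.03},
    {"tx":0.03,"ty":0.03},
    {"tx":0.03,"ty":0.03},
    {"tx":0.04},
    {"tx":0.04},
    {"tx":0.04},
    {"tx":0.04},
    {"tx":0.04}
  ]
}}

```text
invalid input
```

>>> {"method": "move_arm", "body": {
  "motion": [
    {"tx":0.04},
    {"tx":0.04},
    {"tx":0.04},
    {"tx":0.04},
    {"tx":0.04},
    {"tx":0.04},
    {}
  ]
}}

```text
invalid input
```

```bash
python3 - <<'E'
from h import *
plan(.426,.125,.15,1.62)
save('wrist','w1')
v=region('wrist','tile_green',(.426,.125),.004)
print(v and (v[1].sum(),fit([v],TILE,(.426,.125,.05))))
E
```

```text
yaw 0.2457 tilt [-0.      0.0001] twist -0.8749 t mm [716.9 309.6  76.7] t 1.35 j7 [ 1.22  0.43  0.03  1.57 -0.01  1.13 -0.08] F [ 0.4 -0.5 -0.1] w 0.9959398448298676 0.0
None
```

>>> {"method": "move_arm", "body": {
  "motion": [
    {"tx":0,"ty":0,"tz":0,"twist":-0.087},
    {"tx":0,"ty":0,"tz":0,"twist":-0.087},
    {"tx":0,"ty":0,"tz":0,"twist":-0.087},
    {"tx":0,"ty":0,"tz":0,"twist":-0.087},
    {"tx":0,"ty":0,"tz":0,"twist":-0.087},
    {"tx":0,"ty":0,"tz":0,"twist":-0.087},
    {"tx":0,"ty":0,"tz":0,"twist":-0.087},
    {"tx":0,"ty":0,"tz":0,"twist":-0.087},
    {"tx":0,"ty":0,"tz":0,"twist":-0.087},
    {"tx":0,"ty":0,"tz":0,"twist":-0.087},
    {"tx":0.02,"ty":0.03,"tz":0,"twist":0},
    {"tx":0.02,"ty":0.03,"tz":0,"twist":0}
  ],
  "gripper": -1
}}

```text
clock: 2.65
position: [0.2098, -0.5639, 0.2265]
ee_rot: [-2.178, -2.264, 0.0]
force: [0.7, 0.1, -0.3]
width: 0.997
gripper_force: 0.0
```

>>> {"method": "move_arm", "body": {
  "motion": [
    {"tx":0.03,"ty":0.03,"tz":0,"twist":0},
    {"tx":0.03,"ty":0.03,"tz":0,"twist":0},
    {"tx":0.03,"ty":0.03,"tz":0,"twist":0},
    {"tx":0.03,"ty":0.03,"tz":0,"twist":0},
    {"tx":0.03,"ty":0.03,"tz":0,"twist":0},
    {"tx":0.03,"ty":0.03,"tz":0,"twist":0},
    {"tx":0.03,"ty":0.03,"tz":0,"twist":0},
    {"tx":0.03,"ty":0.03,"tz":0,"twist":0},
    {"tx":0.04,"ty":0,"tz":0,"twist":0},
    {"tx":0.04,"ty":0,"tz":0,"twist":0},
    {"tx":0.04,"ty":0,"tz":0,"twist":0},
    {"tx":0.04,"ty":0,"tz":0,"twist":0}
  ]
}}

```text
clock: 3.85
position: [0.4334, -0.1527, 0.2269]
ee_rot: [2.175, 2.267, 0.0]
force: [0.7, 0.2, -0.5]
width: 0.995
gripper_force: 0.0
```

>>> {"method": "move_arm", "body": {
  "motion": [
    {"tx":0.04,"ty":0,"tz":0,"twist":0},
    {"tx":0.04,"ty":0,"tz":0,"twist":0},
    {"tx":0.04,"ty":0,"tz":0,"twist":0},
    {"tx":0.04,"ty":0,"tz":0,"twist":0},
    {"tx":0.04,"ty":0,"tz":0,"twist":0},
    {"tx":0.04,"ty":0,"tz":0,"twist":0},
    {"tx":0,"ty":0,"tz":0,"twist":0}
  ]
}}

```text
clock: 4.55
position: [0.4232, 0.0912, 0.2275]
ee_rot: [-2.166, -2.275, -0.005]
force: [0.0, -0.1, 0.3]
width: 1.002
gripper_force: 0.0
```

```bash
python3 - <<'E'
from h import *
plan(.426,.125,.15,1.62)
save('wrist','w2')
v=region('wrist','tile_green',(.426,.125),.004)
print(v and (v[1].sum(),fit([v],TILE,(.426,.125,.05))))
E
```

```text
yaw 1.6199 tilt [0.0024 0.0017] twist -0.0001 t mm [33.4  4.4 77.5] t 4.55 j7 [ 0.28  0.19 -0.7   1.97  0.14  1.03 -0.43] F [ 0.  -0.1  0.3] w 1.0017272201132368 0.0
(np.int64(1141), (array([0.42679271, 0.12109535, 0.03329127]), np.float64(0.04598662207357862)))
```

>>> {"method": "move_arm", "body": {
  "motion": [
    {"tx":0.03,"ty":0.004,"tz":0.02,"twist":0.01},
    {"tx":0,"ty":0,"tz":0.04,"twist":0},
    {"tx":0,"ty":0,"tz":0.04,"twist":0},
    {"tx":0,"ty":0,"tz":0.03,"twist":0},
    {"tx":0,"ty":0,"tz":0,"twist":0}
  ]
}}

```text
clock: 5.15
position: [0.4242, 0.1132, 0.0937]
ee_rot: [-2.192, -2.246, 0.01]
force: [0.2, -0.4, 0.3]
width: 1.0
gripper_force: 0.0
```

```bash
python3 - <<'E'
from h import *
save('wrist','w3')
v=region('wrist','tile_green',(.4268,.121),.004)
p,f=fit([v],TILE,(.427,.121,.03)); print(v[1].sum(),p,f)
plan(p[0],p[1],.004,p[2]+np.pi/2)
E
```

```text
2496 [0.4276673  0.12545312 0.04037592] 0.03220799379123007
yaw 1.5954 tilt [-0.0005 -0.0009] twist -0.0101 t mm [10.6  1.7 93.1] t 5.25 j7 [ 0.13  0.39 -0.64  2.12  0.34  0.74 -0.71] F [ 0.3 -0.5  0.7] w 0.9970708422264901 0.0
```

View pics/w3.png

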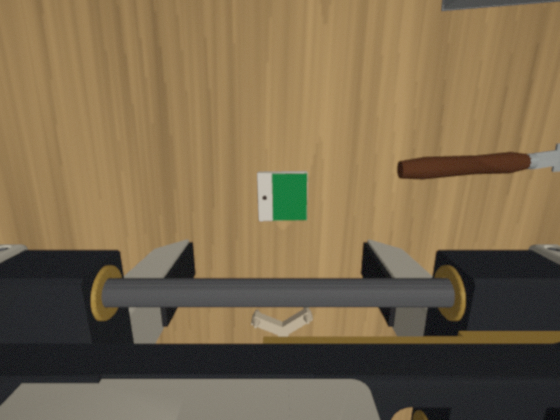

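The wrist view shows the green tile at (282,196), squarely aligned with the gripper, with the stilt at (282,322) below.

>>> {"method": "move_arm", "body": {
  "motion": [
    {"tx":0.006,"ty":0.002,"tz":0.03,"twist":-0.01},
    {"tx":0.005,"ty":0,"tz":0.03,"twist":0},
    {"tx":0,"ty":0,"tz":0.02,"twist":0},
    {"tx":0,"ty":0,"tz":0.008,"twist":0},
    {"tx":0,"ty":0,"tz":0,"twist":0},
    {"tx":0,"ty":0,"tz":0,"twist":0}
  ]
}}

```text
clock: 5.85
position: [0.4291, 0.1269, 0.0101]
ee_rot: [2.175, 2.265, 0.003]
force: [-0.1, -0.4, -0.2]
width: 0.999
gripper_force: 0.0
```

>>> {"method": "move_arm", "body": {
  "motion": [
    {"tx":0,"ty":0,"tz":0,"twist":0},
    {"tx":0,"ty":0,"tz":0,"twist":0},
    {"tx":0,"ty":0,"tz":0,"twist":0},
    {"tx":0,"ty":0,"tz":0,"twist":0},
    {"tx":0,"ty":0,"tz":0,"twist":0},
    {"tx":0,"ty":0,"tz":0,"twist":0}
  ],
  "gripper": 1,
  "squeeze": 15
}}

```text
clock: 6.45
position: [0.4279, 0.1268, 0.0087]
ee_rot: [-2.175, -2.267, 0.0]
force: [0.1, -0.2, 0.6]
width: 0.526
gripper_force: 0.0
```

```bash
python3 - <<'E'
from h import *
plan(.6112,-.0035,.15,1.49)
E
```

```text
yaw 1.6123 tilt [-0.0001 -0.0001] twist 0.0779 t mm [-115.1  193.2 -141.3] t 6.45 j7 [-0.01  0.54 -0.52  2.18  0.52  0.54 -0.88] F [ 0.1 -0.2  0.6] w 0.5257976248234233 0.0
```

>>> {"method": "move_arm", "body": {
  "motion": [
    {"tx":0,"ty":0,"tz":0.005,"twist":0},
    {"tx":0,"ty":0,"tz":0,"twist":0},
    {"tx":0,"ty":0,"tz":0,"twist":0}
  ],
  "gripper": -0.15
}}

```text
clock: 6.75
position: [0.4278, 0.1268, 0.0034]
ee_rot: [-2.174, -2.267, 0.001]
force: [-0.5, 0.1, -0.2]
width: 0.571
gripper_force: 0.0
```

>>> {"method": "move_arm", "body": {
  "motion": [
    {"tx":0,"ty":0,"tz":0,"twist":0},
    {"tx":0,"ty":0,"tz":0,"twist":0},
    {"tx":0,"ty":0,"tz":0,"twist":0},
    {"tx":0,"ty":0,"tz":0,"twist":0},
    {"tx":0,"ty":0,"tz":0,"twist":0},
    {"tx":0,"ty":0,"tz":0,"twist":0}
  ],
  "gripper": 1,
  "squeeze": 15
}}

```text
clock: 7.35
position: [0.428, 0.1268, 0.0037]
ee_rot: [2.175, 2.267, 0.0]
force: [0.2, -0.4, 0.0]
width: 0.431
gripper_force: 15.0
```

>>> {"method": "move_arm", "body": {
  "motion": [
    {"tx":0,"ty":0,"tz":-0.02,"twist":0},
    {"tx":0,"ty":0,"tz":-0.04,"twist":0},
    {"tx":0,"ty":0,"tz":-0.04,"twist":0},
    {"tx":0,"ty":0,"tz":-0.04,"twist":0.078},
    {"tx":-0.024,"ty":0.038,"tz":0,"twist":0},
    {"tx":-0.024,"ty":0.038,"tz":0,"twist":0},
    {"tx":-0.024,"ty":0.038,"tz":0,"twist":0},
    {"tx":-0.024,"ty":0.038,"tz":0,"twist":0},
    {"tx":-0.022,"ty":0.038,"tz":0,"twist":0},
    {"tx":0,"ty":0,"tz":0,"twist":0},
    {"tx":0,"ty":0,"tz":0,"twist":0},
    {"tx":0,"ty":0,"tz":0,"twist":0}
  ]
}}

```text
clock: 8.55
position: [0.6068, -0.005, 0.1435]
ee_rot: [-2.307, -2.131, 0.001]
force: [0.5, -0.6, -0.6]
width: 0.428
gripper_force: 15.0
```

```bash
python3 - <<'E'
from h import *
save('wrist','w4')
v=region('wrist','stack',(.611,-.0035),.03)
if v:
    p,f=fit([v],STACK,(.611,-.0035,-.085)); print(v[1].sum(),p,f)
    plan(p[0],p[1],.039,p[2]+np.pi/2)
E
```

```text
12142 [ 0.61302447 -0.00330498 -0.14139633] 0.18714821763602252
yaw 1.4917 tilt [ 0.0001 -0.0004] twist 0.0396 t mm [  2.5   5.9 104.9] t 8.65 j7 [ 0.3   0.55 -0.56  1.68  0.33  1.01 -0.45] F [-0.5  0.6 -0.3] w 0.43018804271977035 14.999960660934448
```

View pics/w4.png

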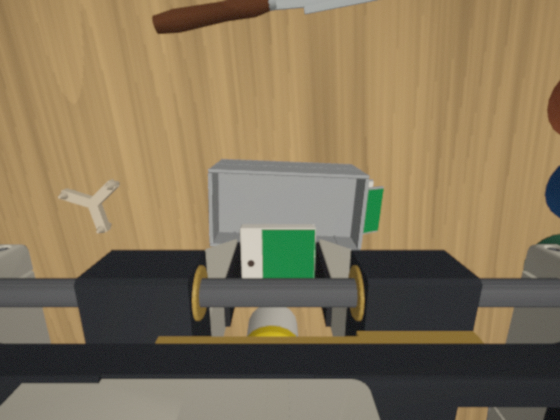

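The tile is held level. The stack's far rim edge runs from about (211,171) to (365,179), and its green tab is at (372,210).

```bash
cat >> h.py <<'E'
def wire(im,cal,p,z,col=(255,0,0)):
    c,s=np.cos(p[2]),np.sin(p[2])
    for a,b,h in((.062,.032,.034),(.059,.029,.034),(.062,.032,.004)):
        q=np.array([proj(cal,[p[0]+c*x-s*y,p[1]+s*x+c*y,z+h]) for x,y in((a,b),(-a,b),(-a,-b),(a,-b))])
        cv2.polylines(im,[(q*16).round().astype(np.int32)],True,col,1,cv2.LINE_AA,4)
E
python3 - <<'E'
from h import *
im=cv2.imread('pics/w4.png').copy(); cal=arm.calibration('wrist')
a=ray(cal,(211,171),.064);b=ray(cal,(365,179),.064); print(a,b,np.linalg.norm(b-a),np.arctan2(*(b-a)[1::-1]))
u=(b-a)/np.linalg.norm(b-a); n=np.array([u[1],-u[0],0]); print((a+b)/2+n*.032)
wire(im,cal,(.6112,-.0035,-.082),.03,(0,0,255)); wire(im,cal,(*((a+b)/2+n*.032)[:2],np.arctan2(u[1],u[0])),.03,(0,255,255))
cv2.imwrite('pics/w4b.png',cv2.resize(im[130:330,150:430],None,fx=2.8,fy=2.8,interpolation=cv2.INTER_CUBIC))
E
```

```text
[0.55825883 0.03270039 0.064     ] [0.6751947  0.01722191 0.064     ] 0.11795583955727357 -0.13160218937591492
[ 0.61252764 -0.00676215  0.064     ]
```

View pics/w4b.png

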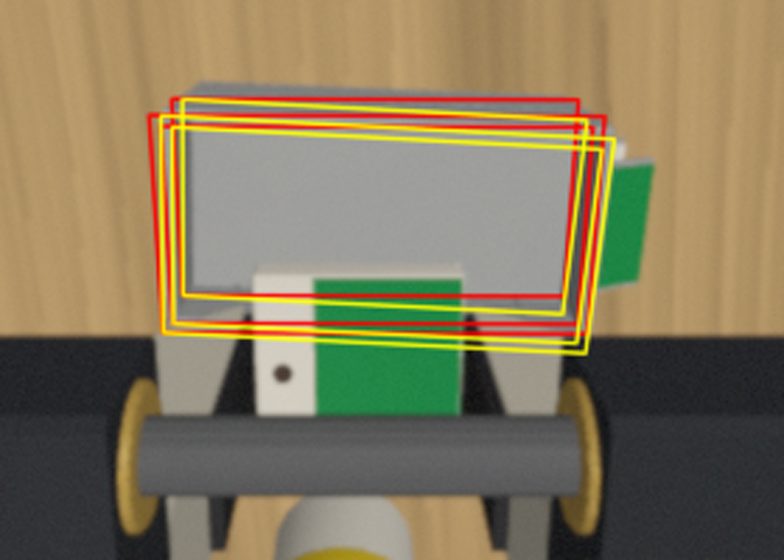

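>>> {"method": "move_arm", "body": {
  "motion": [
    {"tx":-0.035,"ty":0,"tz":-0.01,"twist":0},
    {"tx":-0.035,"ty":0,"tz":-0.01,"twist":0},
    {"tx":0,"ty":0,"tz":0,"twist":0},
    {"tx":0,"ty":0,"tz":0,"twist":0},
    {"tx":0,"ty":0,"tz":0,"twist":0},
    {"tx":0,"ty":0,"tz":0,"twist":0}
  ]
}}

```text
clock: 9.25
position: [0.6019, -0.0742, 0.1637]
ee_rot: [-2.307, -2.132, -0.0]
force: [0.5, 0.0, 0.7]
width: 0.43
gripper_force: 15.0
```

```bash
python3 - <<'E'
from h import *
im=save('wrist','w5')[:,:,::-1].copy(); cal=arm.calibration('wrist')
v=region('wrist','stack',(.611,-.0035),.03)
p,f=fit([v],STACK,(.611,-.0035,-.085)); print(v[1].sum(),p,f)
# grey mask incl. green tab
hsv=cv2.cvtColor(im,cv2.COLOR_BGR2HSV)
plan(p[0],p[1],.039,p[2]+np.pi/2)
cs,_=cv2.findContours(v[1].astype(np.uint8),cv2.RETR_EXTERNAL,cv2.CHAIN_APPROX_NONE); 
wire(im,cal,p,.03,(0,0,255)); cv2.drawContours(im,cs,-1,(255,0,255),1)
x,y=proj(cal,[p[0],p[1],.064]).astype(int); print(x,y)
cv2.imwrite('pics/w5b.png',cv2.resize(im[max(0,y-100):y+100,x-140:x+140],None,fx=2.8,fy=2.8,interpolation=cv2.INTER_CUBIC))
E
```

```text
13827 [ 0.61329712 -0.00486115 -0.12108792] 0.041062634389956276
yaw 1.4917 tilt [ 0.0003 -0.0003] twist 0.0267 t mm [ 70.6   2.8 124.6] t 9.35 j7 [ 0.42  0.53 -0.56  1.66  0.32  1.04 -0.32] F [-0.4 -0.1 -0.4] w 0.4311131682755832 14.999929815530777
285 120
```

View pics/w5b.png

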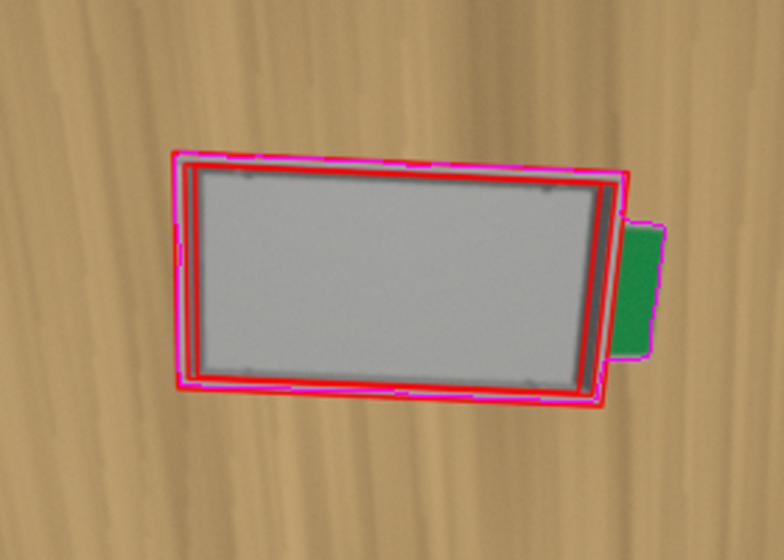

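The overlay matches the stack rim, so the stack is at about (.6133, -.005, yaw -.117). Placing the green tile.

>>> {"method": "move_arm", "body": {
  "motion": [
    {"tx":0.035,"ty":0.0015,"tz":0,"twist":0.025},
    {"tx":0.0355,"ty":0.0015,"tz":0,"twist":0},
    {"tx":0,"ty":0,"tz":0.03,"twist":0},
    {"tx":0,"ty":0,"tz":0.03,"twist":0},
    {"tx":0,"ty":0,"tz":0.03,"twist":0},
    {"tx":0,"ty":0,"tz":0.02,"twist":0},
    {"tx":0,"ty":0,"tz":0,"twist":0},
    {"tx":0,"ty":0,"tz":0,"twist":0},
    {"tx":0,"ty":0,"tz":0,"twist":0}
  ]
}}

```text
clock: 10.25
position: [0.6132, -0.0056, 0.0551]
ee_rot: [2.35, 2.084, 0.003]
force: [0.5, 0.2, 0.3]
width: 0.434
gripper_force: 15.0
```

```bash
python3 - <<'E'
from h import *
plan(.6133,-.005,.0405,np.pi/2-.117)
E
```

```text
yaw 1.4509 tilt [0.0005 0.002 ] twist -0.0019 t mm [ 0.6 -0.  14.6] t 10.25 j7 [ 0.26  0.66 -0.5   1.75  0.4   0.84 -0.55] F [0.5 0.2 0.3] w 0.4337644348413741 15.000019669532776
```

>>> {"method": "move_arm", "body": {
  "motion": [
    {"tx":0,"ty":0,"tz":0.007,"twist":0},
    {"tx":0,"ty":0,"tz":0.005,"twist":0},
    {"tx":0,"ty":0,"tz":0.002,"twist":0},
    {"tx":0,"ty":0,"tz":0,"twist":0},
    {"tx":0,"ty":0,"tz":0,"twist":0},
    {"tx":0,"ty":0,"tz":0,"twist":0}
  ]
}}

```text
clock: 10.85
position: [0.6122, -0.0062, 0.0398]
ee_rot: [2.351, 2.084, -0.0]
force: [-0.7, -0.6, 2.3]
width: 0.429
gripper_force: 15.0
```

>>> {"method": "move_arm", "body": {
  "motion": [
    {"tx":0,"ty":0,"tz":0.0005,"twist":0},
    {"tx":0,"ty":0,"tz":0,"twist":0},
    {"tx":0,"ty":0,"tz":0,"twist":0}
  ]
}}

```text
clock: 11.15
position: [0.6121, -0.0062, 0.0397]
ee_rot: [2.351, 2.084, -0.0]
force: [-3.6, -0.4, 6.2]
width: 0.435
gripper_force: 15.0
```

>>> {"method": "move_arm", "body": {
  "motion": [
    {"tx":0,"ty":0,"tz":0,"twist":0},
    {"tx":0,"ty":0,"tz":0,"twist":0},
    {"tx":0,"ty":0,"tz":0,"twist":0},
    {"tx":0,"ty":0,"tz":0,"twist":0}
  ],
  "gripper": -0.2
}}

```text
clock: 11.55
position: [0.6122, -0.0061, 0.0391]
ee_rot: [-2.351, -2.084, 0.0]
force: [-0.6, 0.2, -0.6]
width: 0.596
gripper_force: 0.0
```

>>> {"method": "move_arm", "body": {
  "motion": [
    {"tx":0,"ty":0,"tz":-0.02,"twist":0},
    {"tx":0,"ty":0,"tz":-0.04,"twist":0},
    {"tx":0,"ty":0,"tz":-0.04,"twist":0},
    {"tx":-0.04,"ty":0,"tz":-0.03,"twist":0},
    {"tx":-0.04,"ty":0,"tz":0,"twist":0},
    {"tx":0,"ty":0,"tz":0,"twist":0},
    {"tx":0,"ty":0,"tz":0,"twist":0},
    {"tx":0,"ty":0,"tz":0,"twist":0}
  ]
}}

```text
clock: 12.35
position: [0.6024, -0.0844, 0.1689]
ee_rot: [-2.349, -2.084, -0.0]
force: [-0.0, 1.2, -0.5]
width: 0.602
gripper_force: 0.0
```

```bash
python3 - <<'E'
from h import *
save('wrist','w6')
v=region('wrist','stack',(.613,-.005),.03)
p,f=fit([v],STACK,(.613,-.005,-.115)); print('stack',v[1].sum(),p,f)
v=region('wrist','tile_green',(.613,-.005),.036)
if v: print('tile',fit([v],TILE,(.613,-.005,-.115),.036))
plan(.5785,-.3136,.17,-.015)
E
```

```text
stack 11750 [ 0.61283219 -0.00387616 -0.12802899] 0.18345048368014472
tile (array([ 0.61109176, -0.00727006, -0.12570526]), np.float64(0.030703624733475432))
yaw 1.4526 tilt [ 0.0006 -0.0005] twist 0.9343 t mm [-20.7 229.9  -1.2] t 12.5 j7 [ 0.43  0.52 -0.56  1.65  0.31  1.06 -0.34] F [0.3 0.7 0.2] w 0.6018738744511617 0.0
```

View pics/w6.png

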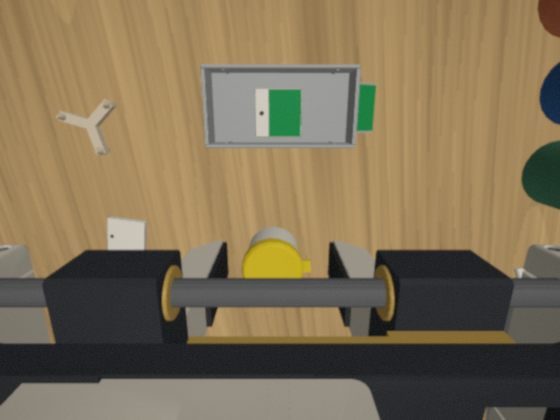

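The green tile lies flat and centred in the green-tabbed tray at (278,112). Next is the blue tray.

>>> {"method": "move_arm", "body": {
  "motion": [
    {"tx":0,"ty":0,"tz":0,"twist":0.0934},
    {"tx":0,"ty":0,"tz":0,"twist":0.0934},
    {"tx":0,"ty":0,"tz":0,"twist":0.0934},
    {"tx":0,"ty":0,"tz":0,"twist":0.0934},
    {"tx":0,"ty":0,"tz":0,"twist":0.0934},
    {"tx":0,"ty":0,"tz":0,"twist":0.0934},
    {"tx":0,"ty":0,"tz":0,"twist":0.0934},
    {"tx":0,"ty":0,"tz":0,"twist":0.0934},
    {"tx":0,"ty":0,"tz":0,"twist":0.0934},
    {"tx":0,"ty":0,"tz":0,"twist":0.0934},
    {"tx":-0.03,"ty":0.03,"tz":0,"twist":0},
    {"tx":-0.02,"ty":0.04,"tz":0,"twist":0}
  ],
  "gripper": -1
}}

```text
clock: 13.7
position: [0.551, -0.1515, 0.1689]
ee_rot: [-3.14, 0.016, 0.001]
force: [-0.8, -1.9, -0.3]
width: 0.999
gripper_force: 0.0
```

>>> {"method": "move_arm", "body": {
  "motion": [
    {"tx":-0.02,"ty":0.04,"tz":0,"twist":0},
    {"tx":0,"ty":0.04,"tz":0,"twist":0},
    {"tx":0,"ty":0.04,"tz":0,"twist":0},
    {"tx":0,"ty":0.04,"tz":0,"twist":0},
    {"tx":0,"ty":0,"tz":0,"twist":0},
    {"tx":0,"ty":0,"tz":0,"twist":0},
    {"tx":0,"ty":0,"tz":0,"twist":0}
  ]
}}

```text
clock: 14.4
position: [0.5294, -0.3124, 0.169]
ee_rot: [-3.14, 0.022, 0.0]
force: [0.2, 0.2, 0.0]
width: 0.997
gripper_force: 0.0
```

```bash
python3 - <<'E'
from h import *
im=save('wrist','w7')[:,:,::-1].copy()
v=region('wrist','tray_blue',(.578,-.3136),.02)
p,f=fit([v],tray(),(.578,-.3136,-.015)); print('tray',v[1].sum(),p,f)
plan(p[0],p[1],.007,p[2])
cal=arm.calibration('wrist'); wire(im,cal,p,0,(0,0,255)); cv2.imwrite('pics/w7b.png',im)
E
```

```text
tray 10526 [ 0.57933664 -0.31344772 -0.02324811] 0.02762635128892177
yaw -0.0138 tilt [ 0.0001 -0.0008] twist 0.006 t mm [4.990e+01 1.000e-01 1.622e+02] t 14.5 j7 [ 0.55  0.48 -0.16  1.66  0.08  1.01 -1.21] F [-0.6 -0.5 -0.5] w 0.9994762685911154 0.0
```

View pics/w7b.png

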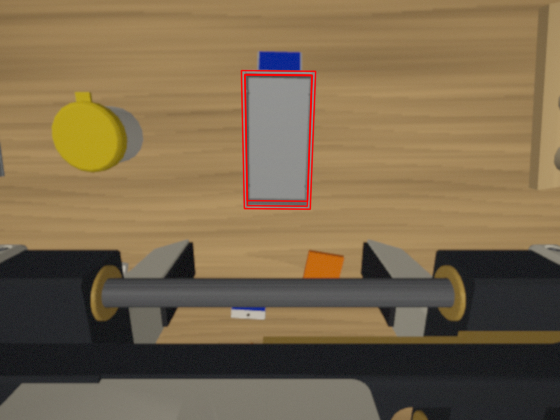

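The overlay fits the blue tray at (278,140). Grip it.

>>> {"method": "move_arm", "body": {
  "motion": [
    {"tx":0.025,"ty":0,"tz":0,"twist":0.006},
    {"tx":0.025,"ty":0,"tz":0,"twist":0},
    {"tx":0,"ty":0,"tz":0.03,"twist":0},
    {"tx":0,"ty":0,"tz":0.04,"twist":0},
    {"tx":0,"ty":0,"tz":0.04,"twist":0},
    {"tx":0,"ty":0,"tz":0.03,"twist":0},
    {"tx":0,"ty":0,"tz":0.015,"twist":0},
    {"tx":0,"ty":0,"tz":0,"twist":0},
    {"tx":0,"ty":0,"tz":0,"twist":0},
    {"tx":0,"ty":0,"tz":0,"twist":0},
    {"tx":0,"ty":0,"tz":0,"twist":0}
  ]
}}

```text
clock: 15.6
position: [0.5799, -0.3159, 0.016]
ee_rot: [3.14, -0.041, 0.004]
force: [0.5, 0.1, -0.2]
width: 1.002
gripper_force: 0.0
```

```bash
python3 - <<'E'
from h import *
plan(.5793,-.3134,.0075,-.023)
E
```

```text
yaw -0.026 tilt [0.0026 0.0012] twist -0.0019 t mm [-0.6 -2.5  8.5] t 15.6 j7 [ 0.5   0.71 -0.13  1.67  0.12  0.77 -1.28] F [ 0.5  0.1 -0.2] w 1.0019080297281806 0.0
```

>>> {"method": "move_arm", "body": {
  "motion": [
    {"tx":0,"ty":-0.002,"tz":0.005,"twist":0},
    {"tx":0,"ty":0,"tz":0.003,"twist":0},
    {"tx":0,"ty":0,"tz":0,"twist":0},
    {"tx":0,"ty":0,"tz":0,"twist":0}
  ]
}}

```text
clock: 16.0
position: [0.5787, -0.3134, 0.006]
ee_rot: [-3.141, 0.041, 0.001]
force: [-0.9, 0.1, 0.5]
width: 0.999
gripper_force: 0.0
```

>>> {"method": "move_arm", "body": {
  "motion": [
    {"tx":0,"ty":0,"tz":0,"twist":0},
    {"tx":0,"ty":0,"tz":0,"twist":0},
    {"tx":0,"ty":0,"tz":0,"twist":0},
    {"tx":0,"ty":0,"tz":0,"twist":0},
    {"tx":0,"ty":0,"tz":0,"twist":0},
    {"tx":0,"ty":0,"tz":0,"twist":0},
    {"tx":0,"ty":0,"tz":0,"twist":0}
  ],
  "gripper": 1,
  "squeeze": 15
}}

```text
clock: 16.7
position: [0.5789, -0.3134, 0.0063]
ee_rot: [3.141, -0.041, 0.0]
force: [-0.2, -0.6, 0.3]
width: 0.695
gripper_force: 15.0
```

```bash
python3 - <<'E'
from h import *
v=None
plan(.613,-.005,.15,-.118)
E
```

```text
yaw -0.026 tilt [0.0001 0.0001] twist 0.0585 t mm [  -2.4 -310.3 -143.7] t 16.7 j7 [ 0.5   0.72 -0.13  1.67  0.13  0.75 -1.29] F [-0.2 -0.6  0.3] w 0.6952437918702717 14.99997399863787
```

>>> {"method": "move_arm", "body": {
  "motion": [
    {"tx":0,"ty":0,"tz":-0.02,"twist":0},
    {"tx":0,"ty":0,"tz":-0.04,"twist":0},
    {"tx":0,"ty":0,"tz":-0.04,"twist":0},
    {"tx":0,"ty":0,"tz":-0.04,"twist":0.0585},
    {"tx":0,"ty":-0.02,"tz":0,"twist":0},
    {"tx":0,"ty":-0.04,"tz":0,"twist":0},
    {"tx":0,"ty":-0.04,"tz":0,"twist":0},
    {"tx":0,"ty":-0.04,"tz":0,"twist":0},
    {"tx":0,"ty":-0.04,"tz":0,"twist":0},
    {"tx":0,"ty":-0.04,"tz":0,"twist":0},
    {"tx":0,"ty":-0.04,"tz":0,"twist":0},
    {"tx":0,"ty":-0.03,"tz":0,"twist":0}
  ]
}}

```text
clock: 17.9
position: [0.6129, -0.0221, 0.1463]
ee_rot: [-3.135, 0.182, 0.0]
force: [0.6, -0.1, -0.9]
width: 0.699
gripper_force: 15.0
```

>>> {"method": "move_arm", "body": {
  "motion": [
    {"tx":0,"ty":-0.02,"tz":0,"twist":0},
    {"tx":0,"ty":0,"tz":0,"twist":0},
    {"tx":0,"ty":0,"tz":0,"twist":0},
    {"tx":0,"ty":0,"tz":0,"twist":0},
    {"tx":0,"ty":0,"tz":0,"twist":0}
  ]
}}

```text
clock: 18.4
position: [0.6152, -0.0073, 0.1462]
ee_rot: [3.135, -0.188, -0.0]
force: [-0.0, 1.1, -0.5]
width: 0.697
gripper_force: 15.0
```

```bash
python3 - <<'E'
from h import *
plan(.613,-.005,.085,-.118)
im=save('wrist','w8')[:,:,::-1]
v=region('wrist','tray_blue',(.613,-.005),.16)
s=arm.observe()
if v: print(v[1].sum(),fit([v],tray(),(.613,-.005,-.118),s['position'][2]-.0063), s['position'])
E
```

```text
yaw -0.1201 tilt [-0.0001  0.0008] twist -0.0013 t mm [-2.5 -2.1 61.2] t 18.4 j7 [ 0.04  0.5  -0.17  1.68  0.1   0.97 -1.85] F [-0.   1.1 -0.5] w 0.6969200636835506 14.999863245757297
```

View pics/w8.png

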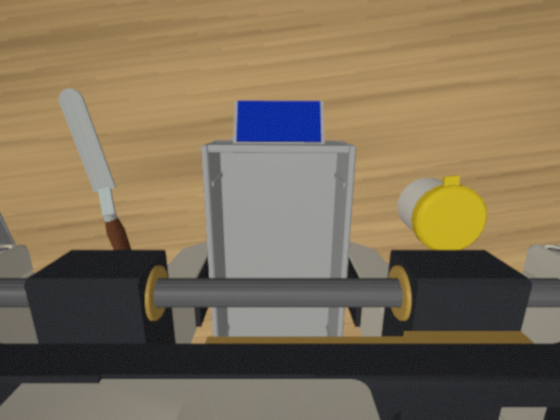

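The tray is held level and square at (278,240). The stack is hidden beneath it, so I'll lower using the measured pose.

>>> {"method": "move_arm", "body": {
  "motion": [
    {"tx":-0.0025,"ty":-0.002,"tz":0.01,"twist":0},
    {"tx":0,"ty":0,"tz":0.03,"twist":0},
    {"tx":0,"ty":0,"tz":0.03,"twist":0},
    {"tx":0,"ty":0,"tz":0,"twist":0},
    {"tx":0,"ty":0,"tz":0,"twist":0},
    {"tx":0,"ty":0,"tz":0,"twist":0},
    {"tx":0,"ty":0,"tz":0,"twist":0}
  ]
}}

```text
clock: 19.2
position: [0.6141, -0.0032, 0.0778]
ee_rot: [-3.136, 0.185, -0.004]
force: [-0.1, -0.4, -1.0]
width: 0.696
gripper_force: 15.0
```

```bash
python3 - <<'E'
from h import *
plan(.613,-.005,.0663,-.118)
E
```

```text
yaw -0.118 tilt [ 0.0025 -0.0004] twist -0.0 t mm [-0.9  1.9 11.5] t 19.2 j7 [ 0.03  0.58 -0.16  1.75  0.12  0.82 -1.88] F [-0.1 -0.4 -1. ] w 0.6962021990385598 14.999856386566535
```

>>> {"method": "move_arm", "body": {
  "motion": [
    {"tx":-0.001,"ty":0.0015,"tz":0.003,"twist":0},
    {"tx":0,"ty":0,"tz":0.003,"twist":0},
    {"tx":0,"ty":0,"tz":0.003,"twist":0},
    {"tx":0,"ty":0,"tz":0.002,"twist":0},
    {"tx":0,"ty":0,"tz":0,"twist":0},
    {"tx":0,"ty":0,"tz":0,"twist":0},
    {"tx":0,"ty":0,"tz":0,"twist":0}
  ]
}}

```text
clock: 19.9
position: [0.6119, -0.0048, 0.0658]
ee_rot: [3.136, -0.186, 0.0]
force: [-2.7, -0.6, 7.2]
width: 0.697
gripper_force: 15.0
```

>>> {"method": "move_arm", "body": {
  "motion": [
    {"tx":0,"ty":0,"tz":0,"twist":0},
    {"tx":0,"ty":0,"tz":0,"twist":0},
    {"tx":0,"ty":0,"tz":0,"twist":0},
    {"tx":0,"ty":0,"tz":0,"twist":0}
  ],
  "gripper": -1
}}

```text
clock: 20.3
position: [0.6118, -0.0046, 0.065]
ee_rot: [3.136, -0.185, -0.0]
force: [0.1, -0.4, -0.3]
width: 0.98
gripper_force: 0.0
```

>>> {"method": "move_arm", "body": {
  "motion": [
    {"tx":0,"ty":0,"tz":-0.02,"twist":0},
    {"tx":0,"ty":0,"tz":-0.03,"twist":0},
    {"tx":-0.02,"ty":0,"tz":-0.04,"twist":0},
    {"tx":-0.04,"ty":0,"tz":-0.04,"twist":0},
    {"tx":-0.04,"ty":0,"tz":0,"twist":0},
    {"tx":0,"ty":0,"tz":0,"twist":0},
    {"tx":0,"ty":0,"tz":0,"twist":0},
    {"tx":0,"ty":0,"tz":0,"twist":0}
  ]
}}

```text
clock: 21.1
position: [0.5181, 0.0064, 0.1905]
ee_rot: [3.136, -0.186, 0.001]
force: [-0.5, -0.8, -0.4]
width: 1.005
gripper_force: 0.0
```

```bash
python3 - <<'E'
from h import *
im=save('wrist','w9')[:,:,::-1].copy()
cal=arm.calibration('wrist')
v=region('wrist','tray_blue',(.613,-.005),.07)
if v:
    p,f=fit([v],tray(),(.613,-.005,-.118),.06); print('tray',v[1].sum(),p,f); wire(im,cal,p,.06,(0,0,255))
cv2.imwrite('pics/w9b.png',im)
plan(.396,-.2765,.17,np.pi/2-.1)
E
```

```text
tray 14263 [ 0.61334215 -0.00558504 -0.11602116] 0.014240287570855825
yaw -0.1183 tilt [-0.0002 -0.    ] twist -1.0116 t mm [-293.7  -93.2   20.2] t 21.2 j7 [ 0.04  0.31 -0.2   1.87  0.07  0.97 -1.88] F [-0.4 -0.2  0.3] w 0.9987794159002109 0.0
```

View pics/w9b.png

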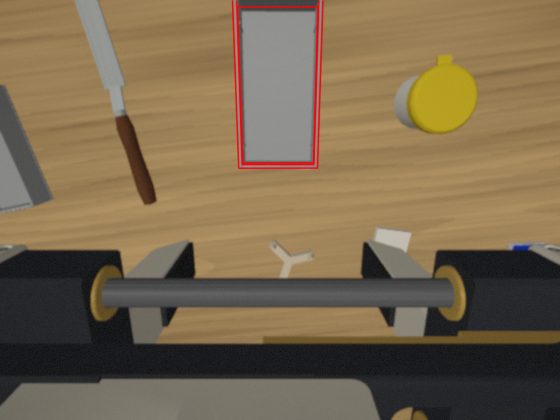

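The blue tray is seated: the overlay at z=60 mm fits at (280,85). Next is the blue tile.

>>> {"method": "move_arm", "body": {
  "motion": [
    {"tx":0,"ty":0,"tz":0,"twist":-0.092},
    {"tx":0,"ty":0,"tz":0,"twist":-0.092},
    {"tx":0,"ty":0,"tz":0,"twist":-0.092},
    {"tx":0,"ty":0,"tz":0,"twist":-0.092},
    {"tx":0,"ty":0,"tz":0,"twist":-0.092},
    {"tx":0,"ty":0,"tz":0,"twist":-0.092},
    {"tx":0,"ty":0,"tz":0,"twist":-0.092},
    {"tx":0,"ty":0,"tz":0,"twist":-0.092},
    {"tx":0,"ty":0,"tz":0,"twist":-0.092},
    {"tx":0,"ty":0,"tz":0,"twist":-0.092},
    {"tx":0,"ty":0,"tz":0,"twist":-0.092},
    {"tx":-0.02,"ty":-0.01,"tz":0,"twist":0}
  ],
  "gripper": -0.3
}}

```text
clock: 22.4
position: [0.507, -0.0102, 0.1902]
ee_rot: [-2.319, -2.117, -0.004]
force: [-0.1, -0.8, 0.2]
width: 0.65
gripper_force: 0.0
```

>>> {"method": "move_arm", "body": {
  "motion": [
    {"tx":-0.038,"ty":-0.01,"tz":0,"twist":0},
    {"tx":-0.038,"ty":-0.01,"tz":0,"twist":0},
    {"tx":-0.038,"ty":-0.01,"tz":0,"twist":0},
    {"tx":-0.038,"ty":-0.01,"tz":0,"twist":0},
    {"tx":-0.038,"ty":-0.01,"tz":0.01,"twist":0},
    {"tx":-0.038,"ty":-0.01,"tz":0.01,"twist":0},
    {"tx":-0.038,"ty":-0.01,"tz":0.02,"twist":0},
    {"tx":-0.039,"ty":-0.013,"tz":0.03,"twist":0},
    {"tx":0,"ty":0,"tz":0,"twist":0},
    {"tx":0,"ty":0,"tz":0,"twist":0},
    {"tx":0,"ty":0,"tz":0,"twist":0},
    {"tx":0,"ty":0,"tz":0,"twist":0}
  ]
}}

```text
clock: 23.6
position: [0.3941, -0.3061, 0.1217]
ee_rot: [2.326, 2.11, 0.001]
force: [0.3, 0.9, 0.4]
width: 0.647
gripper_force: 0.0
```

```bash
python3 - <<'E'
from h import *
save('wrist','w10'); cal=arm.calibration('wrist')
v=region('wrist','tile_blue',(.396,-.2765),.004)
p,f=fit([v],TILE,(.396,-.2765,-.1)); print('tile',v[1].sum(),p,f)
plan(p[0],p[1],.0035,p[2]+np.pi/2)
for r in arm.look_for('wrist','tile_blue'): print(r['conf'],ray(cal,np.array(r['point'])*[560,420],.008).round(3))
E
```

```text
tile 2160 [ 0.39435534 -0.27635735 -0.08554709] 0.025327905924920846
yaw 1.4736 tilt [-0.0004  0.0011] twist -0.0074 t mm [ 29.9  -2.1 118.2] t 23.7 j7 [ 0.85  0.39 -0.38  1.98  0.19  0.81  0.27] F [ 0.7 -0.  -1. ] w 0.6531369471537055 0.0
0.95 [ 0.428 -0.354  0.008]
0.9 [ 0.312 -0.287  0.008]
0.78 [ 0.393 -0.277  0.008]
```

View pics/w10.png

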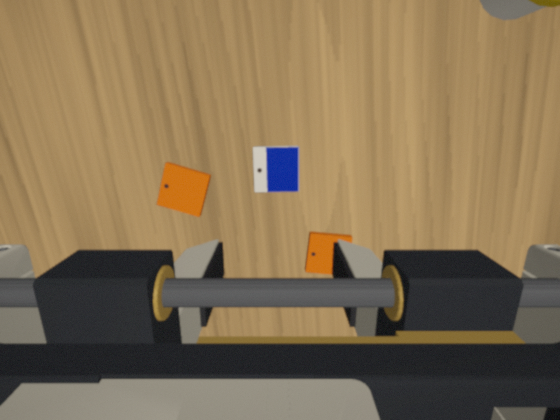

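The blue tile is at (275,170), with orange look-alikes at (184,189) and (328,254). The half-open fingers clear both.

>>> {"method": "move_arm", "body": {
  "motion": [
    {"tx":0.03,"ty":-0.002,"tz":0,"twist":-0.007},
    {"tx":0,"ty":0,"tz":0.03,"twist":0},
    {"tx":0,"ty":0,"tz":0.03,"twist":0},
    {"tx":0,"ty":0,"tz":0.03,"twist":0},
    {"tx":0,"ty":0,"tz":0.015,"twist":0},
    {"tx":0,"ty":0,"tz":0,"twist":0},
    {"tx":0,"ty":0,"tz":0,"twist":0},
    {"tx":0,"ty":0,"tz":0,"twist":0},
    {"tx":0,"ty":0,"tz":0,"twist":0}
  ],
  "gripper": -0.2
}}

```text
clock: 24.65
position: [0.3945, -0.2774, 0.0172]
ee_rot: [2.316, 2.12, 0.001]
force: [-0.2, 0.4, 0.7]
width: 0.598
gripper_force: 0.0
```

```bash
python3 - <<'E'
from h import *
plan(.3943,-.2763,.0035,np.pi/2-.0855)
E
```

```text
yaw 1.4826 tilt [-0.001   0.0018] twist -0.0017 t mm [ 1.  -0.3 13.7] t 24.65 j7 [ 0.74  0.53 -0.32  2.11  0.3   0.55  0.12] F [-0.2  0.4  0.7] w 0.5981795875963739 0.0
```

>>> {"method": "move_arm", "body": {
  "motion": [
    {"tx":0.001,"ty":0,"tz":0.01,"twist":0},
    {"tx":0,"ty":0,"tz":0.003,"twist":0},
    {"tx":0,"ty":0,"tz":0,"twist":0},
    {"tx":0,"ty":0,"tz":0,"twist":0},
    {"tx":0,"ty":0,"tz":0,"twist":0}
  ]
}}

```text
clock: 25.15
position: [0.3939, -0.276, 0.0031]
ee_rot: [2.317, 2.121, 0.0]
force: [-0.1, -0.8, 0.3]
width: 0.599
gripper_force: 0.0
```

>>> {"method": "move_arm", "body": {
  "motion": [
    {"tx":0,"ty":0,"tz":0,"twist":0},
    {"tx":0,"ty":0,"tz":0,"twist":0},
    {"tx":0,"ty":0,"tz":0,"twist":0},
    {"tx":0,"ty":0,"tz":0,"twist":0},
    {"tx":0,"ty":0,"tz":0,"twist":0},
    {"tx":0,"ty":0,"tz":0,"twist":0}
  ],
  "gripper": 1,
  "squeeze": 15
}}

```text
clock: 25.75
position: [0.394, -0.276, 0.0032]
ee_rot: [2.317, 2.121, 0.0]
force: [-0.9, -0.6, 1.4]
width: 0.431
gripper_force: 15.0
```

```bash
python3 - <<'E'
from h import *
plan(.6133,-.0055,.17,np.pi/2-.117)
E
```

```text
yaw 1.4827 tilt [-0.0002  0.0002] twist 0.0184 t mm [ 294.2  186.3 -166.8] t 25.75 j7 [ 0.73  0.55 -0.3   2.12  0.32  0.52  0.1 ] F [-0.9 -0.6  1.4] w 0.43146304866848273 15.000140815973282
```

>>> {"method": "move_arm", "body": {
  "motion": [
    {"tx":0,"ty":0,"tz":-0.02,"twist":0.018},
    {"tx":0,"ty":0,"tz":-0.04,"twist":0},
    {"tx":0,"ty":0,"tz":-0.04,"twist":0},
    {"tx":0.015,"ty":0.01,"tz":-0.04,"twist":0},
    {"tx":0.033,"ty":0.021,"tz":-0.02,"twist":0},
    {"tx":0.033,"ty":0.021,"tz":0,"twist":0},
    {"tx":0.033,"ty":0.021,"tz":0,"twist":0},
    {"tx":0.033,"ty":0.021,"tz":0,"twist":0},
    {"tx":0.033,"ty":0.021,"tz":0,"twist":0},
    {"tx":0.033,"ty":0.021,"tz":0,"twist":0},
    {"tx":0.033,"ty":0.021,"tz":0,"twist":0},
    {"tx":0.033,"ty":0.021,"tz":0,"twist":0}
  ]
}}

```text
clock: 26.95
position: [0.6036, -0.0183, 0.1629]
ee_rot: [-2.347, -2.088, 0.001]
force: [0.7, 0.2, -0.4]
width: 0.431
gripper_force: 15.0
```

>>> {"method": "move_arm", "body": {
  "motion": [
    {"tx":0.015,"ty":0.008,"tz":0,"twist":0},
    {"tx":0,"ty":0,"tz":0,"twist":0},
    {"tx":0,"ty":0,"tz":0,"twist":0},
    {"tx":0,"ty":0,"tz":0,"twist":0},
    {"tx":0,"ty":0,"tz":0,"twist":0}
  ]
}}

```text
clock: 27.45
position: [0.6121, -0.0073, 0.1631]
ee_rot: [2.349, 2.086, -0.001]
force: [-0.1, -0.5, 0.1]
width: 0.434
gripper_force: 15.0
```

```bash
python3 - <<'E'
from h import *
plan(.6133,-.0055,.0692,np.pi/2-.117)
E
```

```text
yaw 1.4524 tilt [-0.001  -0.0003] twist -0.0009 t mm [ 2.   1.  93.9] t 27.45 j7 [ 0.22  0.51 -0.44  1.66  0.25  1.03 -0.41] F [-0.1 -0.5  0.1] w 0.43434381928803406 14.999943226575851
```

>>> {"method": "move_arm", "body": {
  "motion": [
    {"tx":0.002,"ty":0.001,"tz":0.02,"twist":0},
    {"tx":0,"ty":0,"tz":0.03,"twist":0},
    {"tx":0,"ty":0,"tz":0.03,"twist":0},
    {"tx":0,"ty":0,"tz":0,"twist":0},
    {"tx":0,"ty":0,"tz":0,"twist":0},
    {"tx":0,"ty":0,"tz":0,"twist":0}
  ]
}}

```text
clock: 28.05
position: [0.615, -0.0038, 0.0849]
ee_rot: [2.346, 2.087, 0.003]
force: [0.6, 0.1, 0.2]
width: 0.434
gripper_force: 15.0
```

```bash
python3 - <<'E'
from h import *
plan(.6133,-.0055,.0692,np.pi/2-.117)
E
```

```text
yaw 1.4539 tilt [0.0004 0.0024] twist 0.0001 t mm [-1.9 -1.5 15.7] t 28.05 j7 [ 0.2   0.6  -0.41  1.73  0.3   0.88 -0.46] F [0.6 0.1 0.2] w 0.43411861169130395 15.000052750110626
```

>>> {"method": "move_arm", "body": {
  "motion": [
    {"tx":-0.001,"ty":-0.001,"tz":0.006,"twist":0},
    {"tx":0,"ty":0,"tz":0.005,"twist":0},
    {"tx":0,"ty":0,"tz":0.003,"twist":0},
    {"tx":0,"ty":0,"tz":0,"twist":0},
    {"tx":0,"ty":0,"tz":0,"twist":0},
    {"tx":0,"ty":0,"tz":0,"twist":0}
  ]
}}

```text
clock: 28.65
position: [0.6129, -0.0045, 0.069]
ee_rot: [2.347, 2.089, 0.0]
force: [0.1, -1.1, -0.6]
width: 0.43
gripper_force: 15.0
```

>>> {"method": "move_arm", "body": {
  "motion": [
    {"tx":0,"ty":0,"tz":0.0005,"twist":0},
    {"tx":0,"ty":0,"tz":0,"twist":0},
    {"tx":0,"ty":0,"tz":0,"twist":0}
  ]
}}

```text
clock: 28.95
position: [0.6129, -0.0045, 0.0689]
ee_rot: [2.347, 2.088, 0.0]
force: [-1.9, 0.1, 6.2]
width: 0.432
gripper_force: 15.0
```

Contact felt at the expected height. Release, retreat and check.

>>> {"method": "move_arm", "body": {
  "motion": [
    {"tx":0,"ty":0,"tz":0,"twist":0},
    {"tx":0,"ty":0,"tz":0,"twist":0},
    {"tx":0,"ty":0,"tz":0,"twist":0},
    {"tx":0,"ty":0,"tz":0,"twist":0}
  ],
  "gripper": -0.2
}}

```text
clock: 29.35
position: [0.6128, -0.0046, 0.0684]
ee_rot: [-2.347, -2.088, 0.0]
force: [0.6, 0.6, -0.7]
width: 0.6
gripper_force: 0.0
```

>>> {"method": "move_arm", "body": {
  "motion": [
    {"tx":0,"ty":0,"tz":-0.02,"twist":0},
    {"tx":0,"ty":0,"tz":-0.04,"twist":0},
    {"tx":0,"ty":0,"tz":-0.04,"twist":0},
    {"tx":-0.04,"ty":0,"tz":-0.03,"twist":0},
    {"tx":-0.04,"ty":0,"tz":0,"twist":0},
    {"tx":0,"ty":0,"tz":0,"twist":0},
    {"tx":0,"ty":0,"tz":0,"twist":0},
    {"tx":0,"ty":0,"tz":0,"twist":0}
  ]
}}

```text
clock: 30.15
position: [0.6034, -0.0829, 0.1983]
ee_rot: [-2.345, -2.089, -0.0]
force: [-0.9, 1.4, -0.3]
width: 0.602
gripper_force: 0.0
```

```bash
python3 - <<'E'
from h import *
save('wrist','w11')
v=region('wrist','tile_blue',(.613,-.0055),.07)
if v: print('tile',v[1].sum(),fit([v],TILE,(.613,-.005,-.115),.066))
v=region('wrist','tray_blue',(.613,-.0055),.08)
if v: print('tray',v[1].sum(),fit([v],tray(),(.613,-.005,-.115),.06))
plan(.59,.297,.19,.09)
E
```

```text
tile 2168 (array([ 0.61140497, -0.00431849, -0.11784037]), np.float64(0.06952789699570816))
tray 11345 (array([ 0.61233008, -0.00517983, -0.11692786]), np.float64(0.20471116096466624))
yaw 1.4564 tilt [ 0.0006 -0.0005] twist 0.8699 t mm [  20.6 -379.2    8.5] t 30.3 j7 [ 0.35  0.48 -0.44  1.62  0.22  1.1  -0.26] F [0.4 0.1 0.1] w 0.6006332013582281 0.0
```

View pics/w11.png

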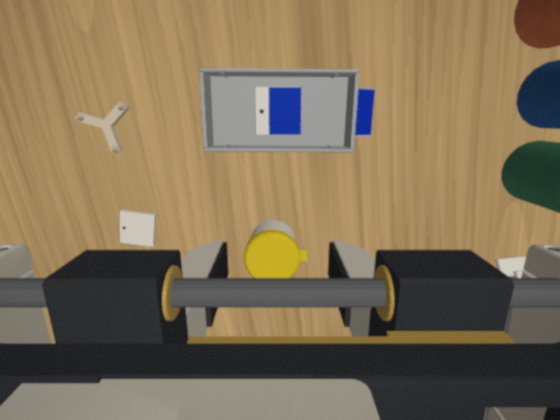

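The blue tile is flat and centred in the blue tray at (278,110). Next is the brown tray.

>>> {"method": "move_arm", "body": {
  "motion": [
    {"tx":0,"ty":0,"tz":0,"twist":0.087},
    {"tx":0,"ty":0,"tz":0,"twist":0.087},
    {"tx":0,"ty":0,"tz":0,"twist":0.087},
    {"tx":0,"ty":0,"tz":0,"twist":0.087},
    {"tx":0,"ty":0,"tz":0,"twist":0.087},
    {"tx":0,"ty":0,"tz":0,"twist":0.087},
    {"tx":0,"ty":0,"tz":0,"twist":0.087},
    {"tx":0,"ty":0,"tz":0,"twist":0.087},
    {"tx":0,"ty":0,"tz":0,"twist":0.087},
    {"tx":0,"ty":0,"tz":0,"twist":0.087},
    {"tx":-0.003,"ty":-0.02,"tz":0,"twist":0},
    {"tx":-0.003,"ty":-0.039,"tz":0,"twist":0}
  ],
  "gripper": -1
}}

```text
clock: 31.5
position: [0.5925, -0.0277, 0.1982]
ee_rot: [3.137, 0.131, -0.0]
force: [0.2, 1.5, -0.8]
width: 0.999
gripper_force: 0.0
```

>>> {"method": "move_arm", "body": {
  "motion": [
    {"tx":-0.003,"ty":-0.04,"tz":0,"twist":0},
    {"tx":-0.003,"ty":-0.04,"tz":0,"twist":0},
    {"tx":-0.003,"ty":-0.04,"tz":0,"twist":0},
    {"tx":-0.003,"ty":-0.04,"tz":0,"twist":0},
    {"tx":-0.003,"ty":-0.04,"tz":0,"twist":0},
    {"tx":-0.003,"ty":-0.04,"tz":0,"twist":0},
    {"tx":-0.003,"ty":-0.04,"tz":0.02,"twist":0},
    {"tx":-0.003,"ty":-0.04,"tz":0.01,"twist":0},
    {"tx":0,"ty":0,"tz":0,"twist":0},
    {"tx":0,"ty":0,"tz":0,"twist":0},
    {"tx":0,"ty":0,"tz":0,"twist":0},
    {"tx":0,"ty":0,"tz":0,"twist":0}
  ]
}}

```text
clock: 32.7
position: [0.5411, 0.2896, 0.1689]
ee_rot: [3.138, 0.135, 0.001]
force: [0.2, -0.3, -0.4]
width: 1.0
gripper_force: 0.0
```

```bash
python3 - <<'E'
from h import *
save('wrist','w12')
v=region('wrist','tray_brown',(.59,.2975),.02)
p,f=fit([v],tray(),(.59,.2975,.09)); print('tray',v[1].sum(),p,f)
plan(p[0],p[1],.007,p[2])
E
```

```text
tray 10427 [0.58976101 0.29775472 0.08531717] 0.03709528214616098
yaw 0.0861 tilt [0.0007 0.0002] twist 0.0005 t mm [ 49.1  -3.8 162. ] t 32.8 j7 [-0.43  0.48 -0.22  1.66  0.12  1.01 -2.17] F [-0.3  0.8  0.5] w 1.001722994153493 0.0
```

>>> {"method": "move_arm", "body": {
  "motion": [
    {"tx":0.025,"ty":-0.002,"tz":0,"twist":0},
    {"tx":0.024,"ty":-0.001,"tz":0,"twist":0},
    {"tx":0,"ty":0,"tz":0.03,"twist":0},
    {"tx":0,"ty":0,"tz":0.04,"twist":0},
    {"tx":0,"ty":0,"tz":0.04,"twist":0},
    {"tx":0,"ty":0,"tz":0.03,"twist":0},
    {"tx":0,"ty":0,"tz":0.013,"twist":0},
    {"tx":0,"ty":0,"tz":0,"twist":0},
    {"tx":0,"ty":0,"tz":0,"twist":0},
    {"tx":0,"ty":0,"tz":0,"twist":0},
    {"tx":0,"ty":0,"tz":0,"twist":0}
  ]
}}

```text
clock: 33.9
position: [0.59, 0.2988, 0.0174]
ee_rot: [-3.137, -0.138, -0.004]
force: [0.1, 0.5, 0.0]
width: 1.001
gripper_force: 0.0
```

```bash
python3 - <<'E'
from h import *
plan(.5898,.2977,.0065,.0855)
E
```

```text
yaw 0.0877 tilt [ 0.0026 -0.0011] twist 0.0014 t mm [-0.3  1.  10.9] t 33.9 j7 [-0.43  0.72 -0.18  1.66  0.17  0.78 -2.17] F [0.1 0.5 0. ] w 1.0008975784385603 0.0
```

>>> {"method": "move_arm", "body": {
  "motion": [
    {"tx":0,"ty":0.001,"tz":0.006,"twist":0},
    {"tx":0,"ty":0,"tz":0.004,"twist":0},
    {"tx":0,"ty":0,"tz":0,"twist":0},
    {"tx":0,"ty":0,"tz":0,"twist":0}
  ]
}}

```text
clock: 34.3
position: [0.5889, 0.2971, 0.0053]
ee_rot: [3.138, 0.138, -0.001]
force: [1.1, 0.1, 0.1]
width: 1.001
gripper_force: 0.0
```

>>> {"method": "move_arm", "body": {
  "motion": [
    {"tx":0,"ty":0,"tz":0,"twist":0},
    {"tx":0,"ty":0,"tz":0,"twist":0},
    {"tx":0,"ty":0,"tz":0,"twist":0},
    {"tx":0,"ty":0,"tz":0,"twist":0},
    {"tx":0,"ty":0,"tz":0,"twist":0},
    {"tx":0,"ty":0,"tz":0,"twist":0},
    {"tx":0,"ty":0,"tz":0,"twist":0}
  ],
  "gripper": 1,
  "squeeze": 15
}}

```text
clock: 35.0
position: [0.5891, 0.2973, 0.0057]
ee_rot: [-3.139, -0.138, -0.0]
force: [-0.2, -0.2, 0.4]
width: 0.695
gripper_force: 15.0
```

```bash
python3 - <<'E'
from h import *
plan(.613,-.0055,.17,-.117)
E
```

```text
yaw 0.0879 tilt [ 0.0001 -0.    ] twist 0.1304 t mm [  59.1  297.9 -164.3] t 35.0 j7 [-0.43  0.73 -0.18  1.67  0.17  0.76 -2.17] F [-0.2 -0.2  0.4] w 0.695159070077474 15.00006252899766
```

>>> {"method": "move_arm", "body": {
  "motion": [
    {"tx":0,"ty":0,"tz":-0.02,"twist":0},
    {"tx":0,"ty":0,"tz":-0.04,"twist":0},
    {"tx":0,"ty":0,"tz":-0.04,"twist":0},
    {"tx":0,"ty":0,"tz":-0.04,"twist":0.065},
    {"tx":0,"ty":0,"tz":-0.02,"twist":0.065},
    {"tx":0.005,"ty":0.02,"tz":0,"twist":0},
    {"tx":0.008,"ty":0.04,"tz":0,"twist":0},
    {"tx":0.008,"ty":0.04,"tz":0,"twist":0},
    {"tx":0.008,"ty":0.04,"tz":0,"twist":0},
    {"tx":0.008,"ty":0.04,"tz":0,"twist":0},
    {"tx":0.008,"ty":0.04,"tz":0,"twist":0},
    {"tx":0.008,"ty":0.04,"tz":0,"twist":0}
  ]
}}

```text
clock: 36.2
position: [0.6106, 0.0299, 0.1645]
ee_rot: [3.135, -0.181, -0.002]
force: [1.0, 0.1, -0.6]
width: 0.7
gripper_force: 15.0
```

>>> {"method": "move_arm", "body": {
  "motion": [
    {"tx":0.004,"ty":0.03,"tz":0,"twist":0},
    {"tx":0,"ty":0.008,"tz":0,"twist":0},
    {"tx":0,"ty":0,"tz":0,"twist":0},
    {"tx":0,"ty":0,"tz":0,"twist":0},
    {"tx":0,"ty":0,"tz":0,"twist":0},
    {"tx":0,"ty":0,"tz":0,"twist":0}
  ]
}}

```text
clock: 36.8
position: [0.611, -0.0037, 0.1655]
ee_rot: [-3.136, 0.179, 0.0]
force: [-0.0, -0.4, 0.1]
width: 0.696
gripper_force: 15.0
```

```bash
python3 - <<'E'
from h import *
plan(.613,-.0055,.107,-.117)
E
```

```text
yaw -0.1138 tilt [-0.0002 -0.0005] twist 0.002 t mm [ 2.2  1.6 58.5] t 36.8 j7 [ 0.    0.47 -0.12  1.68  0.06  1.   -1.82] F [-0.  -0.4  0.1] w 0.695952407314475 14.999990654177964
```

>>> {"method": "move_arm", "body": {
  "motion": [
    {"tx":0.002,"ty":0.0015,"tz":0.01,"twist":0.002},
    {"tx":0,"ty":0,"tz":0.03,"twist":0},
    {"tx":0,"ty":0,"tz":0.017,"twist":0},
    {"tx":0,"ty":0,"tz":0,"twist":0},
    {"tx":0,"ty":0,"tz":0,"twist":0},
    {"tx":0,"ty":0,"tz":0,"twist":0},
    {"tx":0,"ty":0,"tz":0,"twist":0},
    {"tx":0,"ty":0,"tz":0,"twist":0}
  ]
}}

```text
clock: 37.6
position: [0.6134, -0.0071, 0.1094]
ee_rot: [-3.136, 0.188, -0.002]
force: [-0.1, 0.3, -0.2]
width: 0.693
gripper_force: 15.0
```

```bash
python3 - <<'E'
from h import *
plan(.613,-.0055,.0957,-.117)
E
```

```text
yaw -0.1195 tilt [ 0.0015 -0.0002] twist -0.0016 t mm [-0.6 -1.5 13.7] t 37.6 j7 [ 0.    0.53 -0.11  1.73  0.07  0.88 -1.83] F [-0.1  0.3 -0.2] w 0.6931104032051612 14.999920302070677
```

>>> {"method": "move_arm", "body": {
  "motion": [
    {"tx":0,"ty":-0.001,"tz":0.004,"twist":0},
    {"tx":0,"ty":0,"tz":0.004,"twist":0},
    {"tx":0,"ty":0,"tz":0.003,"twist":0},
    {"tx":0,"ty":0,"tz":0.002,"twist":0},
    {"tx":0,"ty":0,"tz":0,"twist":0},
    {"tx":0,"ty":0,"tz":0,"twist":0},
    {"tx":0,"ty":0,"tz":0,"twist":0}
  ]
}}

```text
clock: 38.3
position: [0.6129, -0.0061, 0.0955]
ee_rot: [3.136, -0.188, -0.0]
force: [-0.5, -0.3, 1.6]
width: 0.698
gripper_force: 15.0
```

Seated height reached with light contact. One more small push, then release.

>>> {"method": "move_arm", "body": {
  "motion": [
    {"tx":0,"ty":0,"tz":0.0005,"twist":0},
    {"tx":0,"ty":0,"tz":0,"twist":0},
    {"tx":0,"ty":0,"tz":0,"twist":0}
  ]
}}

```text
clock: 38.6
position: [0.6129, -0.0061, 0.0955]
ee_rot: [3.136, -0.188, -0.0]
force: [-3.0, 0.3, 6.9]
width: 0.694
gripper_force: 15.0
```

>>> {"method": "move_arm", "body": {
  "motion": [
    {"tx":0,"ty":0,"tz":0,"twist":0},
    {"tx":0,"ty":0,"tz":0,"twist":0},
    {"tx":0,"ty":0,"tz":0,"twist":0},
    {"tx":0,"ty":0,"tz":0,"twist":0}
  ],
  "gripper": -1
}}

```text
clock: 39.0
position: [0.613, -0.0061, 0.0949]
ee_rot: [3.136, -0.188, -0.0]
force: [-1.1, -0.5, 0.0]
width: 0.977
gripper_force: 0.0
```

>>> {"method": "move_arm", "body": {
  "motion": [
    {"tx":0,"ty":0,"tz":-0.02,"twist":0},
    {"tx":0,"ty":0,"tz":-0.03,"twist":0},
    {"tx":-0.02,"ty":0,"tz":-0.03,"twist":0},
    {"tx":-0.04,"ty":0,"tz":-0.02,"twist":0},
    {"tx":-0.04,"ty":0,"tz":0,"twist":0},
    {"tx":0,"ty":0,"tz":0,"twist":0},
    {"tx":0,"ty":0,"tz":0,"twist":0},
    {"tx":0,"ty":0,"tz":0,"twist":0}
  ]
}}

```text
clock: 39.8
position: [0.5148, 0.0057, 0.1952]
ee_rot: [-3.136, 0.188, -0.002]
force: [-0.8, -0.8, -0.6]
width: 1.001
gripper_force: 0.0
```

```bash
python3 - <<'E'
from h import *
save('wrist','w13')
v=region('wrist','tray_brown',(.613,-.0055),.1)
if v:
    for z in(.09,.094): print('tray',z,v[1].sum(),fit([v],tray(),(.613,-.005,-.118),z))
plan(.401,.3065,.14,1.57+.33)
E
```

```text
tray 0.09 15578 (array([ 0.61536176, -0.00699967, -0.10960415]), np.float64(0.018095838587641855))
tray 0.094 15578 (array([ 0.61591058, -0.00760454, -0.11079887]), np.float64(0.03446138589314496))
yaw -0.1199 tilt [ 0.0001 -0.    ] twist -1.2859 t mm [321.5 -10.4  54.8] t 39.9 j7 [-0.    0.3  -0.14  1.87  0.05  0.98 -1.86] F [ 0.5 -0.2 -0.7] w 1.0001989515518703 0.0
```

>>> {"method": "move_arm", "body": {
  "motion": [
    {"tx":0,"ty":0,"tz":0,"twist":-0.0925},
    {"tx":0,"ty":0,"tz":0,"twist":-0.0925},
    {"tx":0,"ty":0,"tz":0,"twist":-0.0925},
    {"tx":0,"ty":0,"tz":0,"twist":-0.0925},
    {"tx":0,"ty":0,"tz":0,"twist":-0.0925},
    {"tx":0,"ty":0,"tz":0,"twist":-0.0925},
    {"tx":0,"ty":0,"tz":0,"twist":-0.0925},
    {"tx":0,"ty":0,"tz":0,"twist":-0.0925},
    {"tx":0,"ty":0,"tz":0,"twist":-0.0925},
    {"tx":0,"ty":0,"tz":0,"twist":-0.0925},
    {"tx":0,"ty":0,"tz":0,"twist":-0.0925},
    {"tx":0,"ty":0,"tz":0,"twist":-0.0925}
  ],
  "gripper": -0.3
}}

```text
clock: 41.1
position: [0.5145, 0.0057, 0.1947]
ee_rot: [-2.155, -2.285, -0.0]
force: [-0.2, 0.7, 0.4]
width: 0.649
gripper_force: 0.0
```

>>> {"method": "move_arm", "body": {
  "motion": [
    {"tx":0,"ty":0,"tz":0,"twist":-0.0925},
    {"tx":0,"ty":0,"tz":0,"twist":-0.0925},
    {"tx":0.02,"ty":-0.01,"tz":0,"twist":0},
    {"tx":0.04,"ty":0,"tz":0,"twist":0},
    {"tx":0.04,"ty":0,"tz":0,"twist":0},
    {"tx":0.04,"ty":0,"tz":0.01,"twist":0},
    {"tx":0.04,"ty":0,"tz":0.01,"twist":0},
    {"tx":0.04,"ty":0,"tz":0.02,"twist":0},
    {"tx":0.04,"ty":0,"tz":0.02,"twist":0},
    {"tx":0.03,"ty":0,"tz":0.02,"twist":0},
    {"tx":0,"ty":0,"tz":0,"twist":0},
    {"tx":0,"ty":0,"tz":0,"twist":0}
  ]
}}

```text
clock: 42.3
position: [0.4065, 0.276, 0.1144]
ee_rot: [-1.806, -2.569, 0.002]
force: [0.7, 0.5, -0.4]
width: 0.65
gripper_force: 0.0
```

>>> {"method": "move_arm", "body": {
  "motion": [
    {"tx":0,"ty":0,"tz":0,"twist":0},
    {"tx":0,"ty":0,"tz":0,"twist":0},
    {"tx":0,"ty":0,"tz":0,"twist":0}
  ]
}}

```text
clock: 42.6
position: [0.4074, 0.2746, 0.1155]
ee_rot: [1.811, 2.566, 0.001]
force: [-0.3, 0.2, 0.9]
width: 0.652
gripper_force: 0.0
```

```bash
python3 - <<'E'
from h import *
save('wrist','w14')
v=region('wrist','tile_brown',(.401,.307),.004)
p,f=fit([v],TILE,(.401,.307,.34)); print('tile',v[1].sum(),p,f)
plan(p[0],p[1],.0035,p[2]+np.pi/2)
E
```

```text
tile 2277 [0.39977042 0.30615609 0.37218053] 0.02868150684931503
yaw 1.9133 tilt [-0.0001  0.0007] twist -0.0189 t mm [ 31.8   4.4 111.9] t 42.7 j7 [-0.24  0.42 -0.61  1.99  0.33  0.82 -0.68] F [-0.5 -0.7  0. ] w 0.6499062325822846 0.0
```

>>> {"method": "move_arm", "body": {
  "motion": [
    {"tx":0.031,"ty":0.004,"tz":0,"twist":-0.019},
    {"tx":0,"ty":0,"tz":0.03,"twist":0},
    {"tx":0,"ty":0,"tz":0.03,"twist":0},
    {"tx":0,"ty":0,"tz":0.03,"twist":0},
    {"tx":0,"ty":0,"tz":0.01,"twist":0},
    {"tx":0,"ty":0,"tz":0,"twist":0},
    {"tx":0,"ty":0,"tz":0,"twist":0},
    {"tx":0,"ty":0,"tz":0,"twist":0},
    {"tx":0,"ty":0,"tz":0,"twist":0}
  ]
}}

```text
clock: 43.6
position: [0.4006, 0.3064, 0.0163]
ee_rot: [1.77, 2.595, 0.003]
force: [0.0, 0.4, 0.3]
width: 0.649
gripper_force: 0.0
```

```bash
python3 - <<'E'
from h import *
plan(.3998,.3062,.0035,np.pi/2+.372)
E
```

```text
yaw 1.9443 tilt [0.0005 0.002 ] twist 0.0009 t mm [ 0.  -0.8 12.8] t 43.6 j7 [-0.38  0.59 -0.51  2.04  0.48  0.63 -0.84] F [0.  0.4 0.3] w 0.6493715059042133 0.0
```

>>> {"method": "move_arm", "body": {
  "motion": [
    {"tx":0,"ty":0,"tz":0.009,"twist":0},
    {"tx":0,"ty":0,"tz":0.003,"twist":0},
    {"tx":0,"ty":0,"tz":0,"twist":0},
    {"tx":0,"ty":0,"tz":0,"twist":0},
    {"tx":0,"ty":0,"tz":0,"twist":0}
  ]
}}

```text
clock: 44.1
position: [0.3999, 0.3061, 0.0031]
ee_rot: [-1.77, -2.596, -0.0]
force: [-0.4, -0.0, -0.3]
width: 0.651
gripper_force: 0.0
```

>>> {"method": "move_arm", "body": {
  "motion": [
    {"tx":0,"ty":0,"tz":0,"twist":0},
    {"tx":0,"ty":0,"tz":0,"twist":0},
    {"tx":0,"ty":0,"tz":0,"twist":0},
    {"tx":0,"ty":0,"tz":0,"twist":0},
    {"tx":0,"ty":0,"tz":0,"twist":0},
    {"tx":0,"ty":0,"tz":0,"twist":0}
  ],
  "gripper": 1,
  "squeeze": 15
}}

```text
clock: 44.7
position: [0.3999, 0.306, 0.0031]
ee_rot: [1.77, 2.595, 0.0]
force: [-0.2, -0.8, 1.7]
width: 0.43
gripper_force: 15.0
```

```bash
python3 - <<'E'
from h import *
plan(.614,-.006,.19,np.pi/2-.114)
E
```

```text
yaw 1.9445 tilt [-0.  0.] twist 0.3105 t mm [-285.6  248.2 -186.9] t 44.7 j7 [-0.39  0.61 -0.5   2.05  0.5   0.6  -0.86] F [-0.2 -0.8  1.7] w 0.43000139022982586 14.99036505818367
```

>>> {"method": "move_arm", "body": {
  "motion": [
    {"tx":0,"ty":0,"tz":-0.02,"twist":0},
    {"tx":0,"ty":0,"tz":-0.04,"twist":0},
    {"tx":0,"ty":0,"tz":-0.04,"twist":0.078},
    {"tx":0,"ty":0,"tz":-0.04,"twist":0.078},
    {"tx":0,"ty":0,"tz":-0.04,"twist":0.078},
    {"tx":0,"ty":0,"tz":0,"twist":0.077},
    {"tx":-0.015,"ty":0.012,"tz":0,"twist":0},
    {"tx":-0.03,"ty":0.026,"tz":0,"twist":0},
    {"tx":-0.03,"ty":0.026,"tz":0,"twist":0},
    {"tx":-0.03,"ty":0.026,"tz":0,"twist":0},
    {"tx":-0.03,"ty":0.026,"tz":0,"twist":0},
    {"tx":-0.03,"ty":0.026,"tz":0,"twist":0}
  ]
}}

```text
clock: 45.9
position: [0.5226, 0.1243, 0.1831]
ee_rot: [2.345, 2.09, -0.0]
force: [-0.1, -0.0, 0.2]
width: 0.433
gripper_force: 15.0
```

>>> {"method": "move_arm", "body": {
  "motion": [
    {"tx":-0.03,"ty":0.026,"tz":0,"twist":0},
    {"tx":-0.03,"ty":0.026,"tz":0,"twist":0},
    {"tx":-0.03,"ty":0.026,"tz":0,"twist":0},
    {"tx":-0.03,"ty":0.026,"tz":0,"twist":0},
    {"tx":0,"ty":0,"tz":0,"twist":0},
    {"tx":0,"ty":0,"tz":0,"twist":0},
    {"tx":0,"ty":0,"tz":0,"twist":0},
    {"tx":0,"ty":0,"tz":0,"twist":0}
  ]
}}

```text
clock: 46.7
position: [0.611, -0.0038, 0.1832]
ee_rot: [-2.343, -2.093, -0.0]
force: [0.6, 0.1, -0.1]
width: 0.43
gripper_force: 15.0
```

```bash
python3 - <<'E'
from h import *
plan(.614,-.006,.0991,np.pi/2-.114)
E
```

```text
yaw 1.4582 tilt [ 0.0004 -0.0002] twist 0.0009 t mm [-1.9  3.2 84.1] t 46.7 j7 [ 0.19  0.48 -0.4   1.64  0.21  1.06 -0.38] F [ 0.6  0.1 -0.1] w 0.42986710354777685 14.991232752799988
```

>>> {"method": "move_arm", "body": {
  "motion": [
    {"tx":-0.002,"ty":0.002,"tz":0.02,"twist":0},
    {"tx":0,"ty":0,"tz":0.03,"twist":0},
    {"tx":0,"ty":0,"tz":0.02,"twist":0},
    {"tx":0,"ty":0,"tz":0,"twist":0},
    {"tx":0,"ty":0,"tz":0,"twist":0},
    {"tx":0,"ty":0,"tz":0,"twist":0},
    {"tx":0,"ty":0,"tz":0,"twist":0}
  ]
}}

```text
clock: 47.4
position: [0.6142, -0.0072, 0.1145]
ee_rot: [2.344, 2.09, 0.003]
force: [0.1, -0.5, -1.0]
width: 0.43
gripper_force: 15.0
```

```bash
python3 - <<'E'
from h import *
plan(.614,-.006,.0991,np.pi/2-.114)
E
```

```text
yaw 1.4563 tilt [0.0003 0.0022] twist -0.0003 t mm [ 1.2 -0.3 15.4] t 47.4 j7 [ 0.18  0.56 -0.38  1.7   0.25  0.92 -0.41] F [ 0.1 -0.5 -1. ] w 0.4297795232306274 14.991062432527542
```

>>> {"method": "move_arm", "body": {
  "motion": [
    {"tx":0.001,"ty":0,"tz":0.006,"twist":0},
    {"tx":0,"ty":0,"tz":0.005,"twist":0},
    {"tx":0,"ty":0,"tz":0.003,"twist":0},
    {"tx":0,"ty":0,"tz":0,"twist":0},
    {"tx":0,"ty":0,"tz":0,"twist":0},
    {"tx":0,"ty":0,"tz":0,"twist":0}
  ]
}}

```text
clock: 48.0
position: [0.6134, -0.0066, 0.0989]
ee_rot: [-2.345, -2.09, 0.0]
force: [0.0, -0.3, 0.4]
width: 0.431
gripper_force: 15.0
```

>>> {"method": "move_arm", "body": {
  "motion": [
    {"tx":0,"ty":0,"tz":0.0003,"twist":0},
    {"tx":0,"ty":0,"tz":0,"twist":0},
    {"tx":0,"ty":0,"tz":0,"twist":0}
  ]
}}

```text
clock: 48.3
position: [0.6135, -0.0066, 0.0988]
ee_rot: [2.345, 2.09, -0.0]
force: [0.1, -0.9, 0.0]
width: 0.434
gripper_force: 15.0
```

>>> {"method": "move_arm", "body": {
  "motion": [
    {"tx":0,"ty":0,"tz":0.0004,"twist":0},
    {"tx":0,"ty":0,"tz":0,"twist":0},
    {"tx":0,"ty":0,"tz":0,"twist":0}
  ]
}}

```text
clock: 48.6
position: [0.6135, -0.0066, 0.0987]
ee_rot: [2.345, 2.09, 0.0]
force: [-2.9, 0.0, 4.7]
width: 0.43
gripper_force: 15.0
```

>>> {"method": "move_arm", "body": {
  "motion": [
    {"tx":0,"ty":0,"tz":0,"twist":0},
    {"tx":0,"ty":0,"tz":0,"twist":0},
    {"tx":0,"ty":0,"tz":0,"twist":0},
    {"tx":0,"ty":0,"tz":0,"twist":0}
  ],
  "gripper": -0.2
}}

```text
clock: 49.0
position: [0.6134, -0.0066, 0.0982]
ee_rot: [-2.345, -2.09, 0.0]
force: [-0.8, 0.2, 0.1]
width: 0.6
gripper_force: 0.0
```

>>> {"method": "move_arm", "body": {
  "motion": [
    {"tx":0,"ty":0,"tz":-0.02,"twist":0},
    {"tx":0,"ty":0,"tz":-0.04,"twist":0},
    {"tx":0,"ty":0,"tz":-0.04,"twist":0},
    {"tx":-0.04,"ty":0,"tz":-0.03,"twist":0},
    {"tx":-0.04,"ty":0,"tz":0,"twist":0},
    {"tx":0,"ty":0,"tz":0,"twist":0},
    {"tx":0,"ty":0,"tz":0,"twist":0},
    {"tx":0,"ty":0,"tz":0,"twist":0}
  ]
}}

```text
clock: 49.8
position: [0.6042, -0.0849, 0.228]
ee_rot: [-2.343, -2.091, -0.0]
force: [0.5, 0.1, -0.4]
width: 0.599
gripper_force: 0.0
```

```bash
python3 - <<'E'
from h import *
w=save('wrist','w15')[:,:,::-1]
s=arm.get_image('side')[:,:,::-1]; c=arm.get_image('scene')[:,:,::-1]
cv2.imwrite('pics/fin.png',np.vstack([np.hstack([cv2.resize(s,(400,300)),cv2.resize(c,(400,300))]),np.hstack([cv2.resize(w,(400,300)),cv2.resize(c[190:310,180:340],(400,300),interpolation=cv2.INTER_CUBIC)])]))
E
```

```text
(no output)
```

View pics/fin.png

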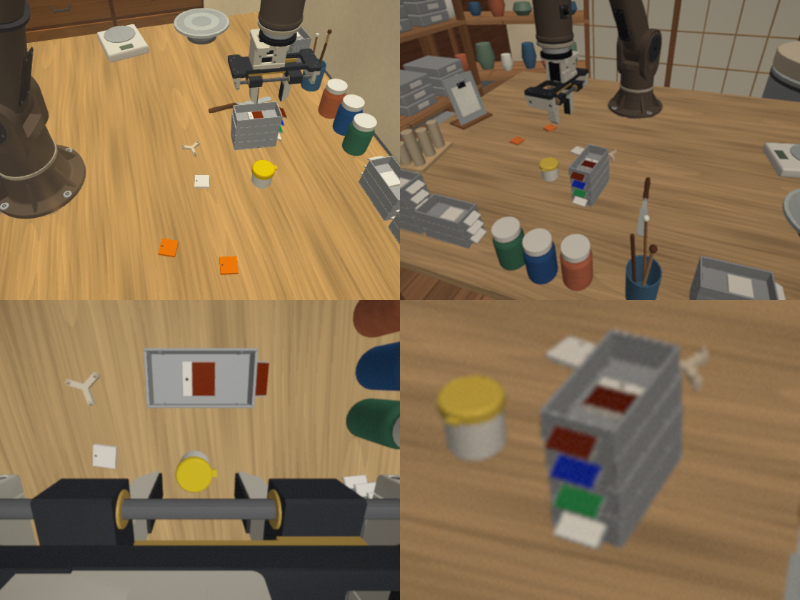

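The final views show a straight stack with tabs in the order white, green, blue, brown. The brown tile lies flat and glaze up in the top tray, at (200,378) in the lower-left panel. The bystanders look unmoved and the gripper is clear.

```bash
python3 -c "
from cell import arm
print(arm.sign_off())"
```

```text
the job is handed in; nothing more can be done
None
```

The glaze-test stack is finished and handed in at about 50 s: the green, blue and brown trays are seated in order, each with its own tile flat and glaze up, and the bystanders look untouched in the final pictures.

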